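# Tip the sorted caps into the latched tin bin

### The arm

A 6-joint arm with a two-finger parallel gripper is mounted at the origin on the work surface. World frame = base frame: x ahead of the robot, y to its left, z up, the work surface at z = 0. Lengths are in m, angles in rad, forces in N, time in s.
With the tool pointing down it reaches from about 0.35 to 0.975 m from the base axis. Payload 4.9 kg.
Tool frame: the origin (TCP) lies at the very end of the fingers, on their centre line; the grasp point (between the pads) lies 19 mm behind it; z points along the fingers, y is the line along which they close (so a half turn about z gives the same grasp; the last joint's range is limited). The gripper opens to 85 mm and grips with 20 to 120 N. Pads are 22 mm wide; open, the fingers measure 114 mm over their backs; the gripper's body (76 mm by 85 mm) begins 54 mm behind the grasp point. The pads swing forward as they close: fully open they stand 13 mm farther back than shut.
Start: joints at [-1.433, 0.053, 1.613, -0, 1.476, -0.119], TCP at [0.159, -0.604, 0.231] pointing down, gripper open.
Joint ranges: [-3.01, 3.01], [-1.01, 2.22], [0.06, 2.58], [-1.02, 4.17], [0.09, 2.62], [-3.14, 3.14]. Speed limits (rad/s): [2.57, 2.57, 3.14, 3.14, 3.14, 3.14].

### API

Orientations are given as a unit quaternion [w, x, y, z].
In Python, from plant import monitor, vision, manip gives the robot as it stands. The module is installed in compiled form; this text tells all that it offers.
- The arm moves only by the tool arm_command, never from a script. Its argument "rows" is a list of rows, each a list of 3 entries, a list of its own where there are three numbers: the finger opening in mm, from 0 to 85.4, then the shift along the world's x, y, z in units of 30 cm (1.0 is 30 cm), then the turn, a rotation vector about the world's x, y, z in units of pi/2 rad (1.0 is pi/2 rad). In form: [[claw, [x, y, z], [wx, wy, wz]], ...]. A call has 1 to 12 rows; each row is the pose to reach, as a shift and turn from the pose commanded when the call began; what a row does not reach only later rows make up. A row lasts 1/12 s, in which the tool goes at most 41.7 mm and 7.16 degrees, less where a joint would pass 70% of its speed; a pose out of reach is approached as far as the arm can. A call with a number of a shift or a turn outside -1 to 1 is refused whole. A call with a gripper value outside its range is refused whole. The fingers move at their own pace and stop on an object; the grip force is fixed at half the most. Time passes only in rows, so rows that repeat a pose let the fingers close. It gives the time, the measured TCP pose, the force, the opening and the grip force at its end, in the units of the state.
- monitor.state(): the state, without advancing time (a new reading comes with each control period).
- vision.grab_frame(name): name is "side" or "top" or "wrist"; returns a dict with "color" (420x560x3 uint8, red, green, blue), "z_map" (420x560 float32, m along the optical axis (not along the pixel's ray), 0 where there is no reading), "mtx" (3x3 intrinsics, pixels), "R" (3x3) and "t" (3): a world point X has camera coordinates R X + t. Camera axes: x right, y down, z forward; pixel columns grow to the right and rows downward; lengths in m; the calibration is good to about 2 mm. A picture is of the moment at which its call begins.
- manip.job_done(): hands the job in; it is judged then, once.
The state is a dict: "time": time; "joint_pos": joint angles; "joint_vel": joint speeds; "joint_efforts": joint torques, N m; "tool_pos": TCP position; "tool_rot": TCP orientation; "contact_force": force on the tool from outside, world axes, zero at the start; "ft_torque": the same for the moment, N m; "gripper_width": opening from 0.0 (shut) to 1.0 (fully open); "grasp_force": force on a finger pad.
Only numpy, scipy, OpenCV 4.12 (cv2) and the standard library are available. Lean on these libraries where they do the work, as an engineer would, in place of code of your own. Each camera call takes 0.05 s, during which the arm holds its last target. There are 200 camera calls.

### The job

Put all the white jar caps away in the tin bin: gather the stray caps from the table onto the sorting tray with the others, swing the bin's latch right over and open, take the lid off and set it on the table, then pick up the tray by its handle with every cap on it and tip them off its open side into the bin. Then put the empty tray back flat on its cork mat, set the lid squarely back on the bin and swing the latch fully home over it, leaving the bottles, glass and other things where they are.

Things in the scene. Friction and masses are not known exactly. Their poses are not given: they have to be found in the camera images.
- bin: Open-topped rectangular tin bin fixed to the table: 180 mm along its x, 150 mm along y, 100 mm high, walls and floor 3 mm. Origin: centre of its underside, z up. Its -x wall (towards the robot) carries the latch brackets, which stick out to x = -119 mm, y = -60 to 60 mm, up to z = 110 mm.
- latch (a joint): Over-centre latch: a U-shaped steel wire arm (120 g, free hinge) outside the bin's -x wall, value in rad. 0 = fully home, its two rubber feet 2 mm over the lid's -x edge, so the lid cannot be lifted. Grows as the arm swings up and away towards -x of the bin; straight up at 1.1; stop at 2.0. Past straight up it falls to that side by its own weight.
- latch_bar (a point): Middle of the latch arm's cross bar: a round steel bar 10 mm in diameter and 92 mm long, parallel to the bin's y axis, with the two legs at its ends, clear in between. It is 62 mm from the hinge line. With the latch home it lies 55 mm to bin +x of and 28 mm above the hinge (24 mm above the lid plate).
- latch_hinge (a point): Middle of the latch's hinge line, fixed to the bin at x = -110 mm, y = 0, z = 100 mm of the bin's frame; the hinge line is parallel to the bin's y axis.
- lid: Loose tin lid, 220 g: plate 182 (x) by 152 (y) by 4 mm; under it a rim 166 by 136 mm, 8 mm deep, fits the bin's mouth with 4 mm play all round; on top, at the centre, a dark wooden grip bar 60 mm long (y), 18 mm wide (x), 12 to 40 mm above the origin. Origin: centre of the rim's underside. Seated, it is 92 mm above the bin's origin, x axes parallel. Starts seated.
- tray: Loose aluminium tray, 200 g: floor 150 (x) by 140 (y) by 4 mm; 3 mm walls up to z = 22 mm on its -x, +x and +y sides, none on its -y side, where pieces slide off. Wooden handle 22 mm wide (y) sticks out in -x, x = -80 to -170 mm, y = 0, z = 20 to 38 mm. Polished: caps slide at 15 to 22 degrees of tilt. Origin: centre of the floor's underside.
- mat: Thin cork mat fixed to the table, 210 mm (x) by 180 mm (y), 3 mm thick, under the tray at the start. Origin: centre of the underside.
- cap1: Jar cap, a solid white plastic disc 40 mm in diameter and 18 mm high, 25 g. Origin: centre of its underside when upright. Starts on the tray.
- cap2: Jar cap, a solid white plastic disc 40 mm in diameter and 18 mm high, 25 g. Origin: centre of its underside when upright. Starts on the tray.
- cap3: Jar cap, a solid white plastic disc 40 mm in diameter and 18 mm high, 25 g. Origin: centre of its underside when upright. Starts on the tray.
- cap4: Jar cap, a solid white plastic disc 40 mm in diameter and 18 mm high, 25 g. Origin: centre of its underside when upright. May be absent; if present it starts as a stray lying flat on the table between tray and bin.
- cap5: Jar cap, a solid white plastic disc 40 mm in diameter and 18 mm high, 25 g. Origin: centre of its underside when upright. May be absent; if present it starts as a stray lying flat on the table between tray and bin.
- cap6: Jar cap, a solid white plastic disc 40 mm in diameter and 18 mm high, 25 g. Origin: centre of its underside when upright. May be absent; if present it starts as a stray lying flat on the table between tray and bin.
- cap7: Jar cap, a solid white plastic disc 40 mm in diameter and 18 mm high, 25 g. Origin: centre of its underside when upright. May be absent; if present it starts as a stray lying flat on the table between tray and bin.
- bottle1: Yellow closed bottle, 68 mm in diameter, 190 mm high, standing on the turntable (a disc 220 mm across, its top 26 mm above the table). Bystander. Origin: underside centre.
- bottle2: The second yellow bottle, the same as bottle1, also on the turntable. Bystander.
- tumbler: Glass tumbler 72 mm across, 100 mm high. Bystander. Origin: underside centre.
- silicone_lid: Round green silicone lid 110 mm across, 6 mm thick with a small knob 20 mm high, lying on the table. Bystander. Origin: underside centre.
- opener: Flat chrome bottle opener 125 mm long, 34 mm wide, 6 mm thick, lying on the table near the robot. Bystander. Origin: at its middle, underside; x along it.
- jar: Glass jar with a steel lid, 80 mm across, 110 mm high. Bystander. Origin: underside centre.

How it is judged:
By the outcome, as a careful person would: the job done as asked, in the order asked, and still so for the second after the job is handed in, with the robot touching nothing.
Of cap4, cap5, cap6, cap7 only 2 to 4 are there at a start; the rules pass over those that are not, and their reading is None.
At some moment in a run one of tray, cap4, cap5, cap6, cap7 may be knocked a few centimetres aside while the robot is not near it.
It also fails if it takes over 210 s, if anything falls off the work surface, if the arm or the gripper's body presses on something with over 40 N, if the wrist force passes 120 N, or if a joint passes its speed limit or range.

## Working session

There is one attempt and no reset: what is moved stays moved. The work goes in short steps, Python scripts to look and compute and a tool call to move; the robot and the scene stay as the last step left them, time stands still between calls to the robot, and variables do not carry over. Pictures are saved under pics/ and viewed, at most 17 in all, crops included, and the job is handed in when it is done.

Besides the shell and the picture viewer there is one more tool, called after "Emit:" as a command line: name --argument value ..., lists and objects as JSON in quotes. arm_command: Moves the arm, as the interface text tells. Shifts and turns lie within -1 to 1; 1 stands for 30 cm of shift or pi/2 rad of turn. Its arguments: {"type":"object","properties":{"rows":{"type":"array"}},"required":["rows"]}

```bash
mkdir -p pics; cat > h.py <<'E'
import numpy as np, cv2
from plant import monitor, vision, manip
from scipy.spatial.transform import Rotation as Rn
def grab(n):
    return vision.grab_frame(n)
def ray(f,u,v,z):
    d=np.linalg.inv(f["mtx"])@np.array([u,v,1.]); d=f["R"].T@d; c=-f["R"].T@f["t"]
    return c+d*(z-c[2])/d[2]
def cloud(f):
    h,w=f["z_map"].shape; u,v=np.meshgrid(np.arange(w),np.arange(h))
    p=np.stack([u,v,np.ones_like(u)],-1)@np.linalg.inv(f["mtx"]).T*f["z_map"][...,None]
    return (p-f["t"])@f["R"]
def save(f,n): cv2.imwrite("pics/"+n+".png",f["color"][...,::-1])
def proj(f,X):
    p=f["mtx"]@(f["R"]@np.array(X)+f["t"]); return p[:2]/p[2]
E
cat > a.py <<'E'
from h import *
print(monitor.state())
fs={n:grab(n) for n in ["top","side","wrist"]}
for n,f in fs.items():
    save(f,n+"0"); print(n,-f["R"].T@f["t"],f["R"][2],f["mtx"][0,0])
cv2.imwrite("pics/b0.png",np.hstack([cv2.resize(fs[n]["color"],(400,300))[...,::-1] for n in ["side","wrist"]]))
import pickle; pickle.dump(fs,open("f0.pkl","wb"))
E
python3 a.py
```

```text
{'time': 0.0, 'joint_pos': array([-1.43298656e+00,  5.33737537e-02,  1.61429331e+00, -9.48196883e-06,
        1.47599353e+00, -1.18992913e-01]), 'joint_vel': array([ 6.82498699e-04, -1.47442474e-03, -2.68123006e-04, -3.04692351e-05,
        1.45068662e-04, -2.03302782e-04]), 'joint_efforts': array([ 1.43653018e-03, -3.93682086e+01, -3.70172024e+01,  1.14224904e-04,
        7.07826490e-03,  1.75081760e-05]), 'tool_pos': array([ 0.15865951, -0.60388393,  0.23005295]), 'tool_rot': array([-1.03388096e-03,  9.91767279e-01,  1.28049188e-01, -1.44469168e-05]), 'contact_force': array([-1.1280828 , -0.11181995,  0.19587798]), 'ft_torque': array([ 0.01998742,  0.02720812, -0.03299227]), 'grasp_force': 0.0, 'gripper_width': 1.0040307200029568}
top [ 0.35275293 -0.00220597  1.64915978] [ 0.15369954 -0.00764095 -0.98808809] 480.7708167460197
side [0.01554434 0.56254575 1.06338149] [ 0.46233757 -0.4604092  -0.75780429] 485.820285605923
wrist [ 0.22482694 -0.5865166   0.37146885] [-0.2590829  -0.06572339 -0.96361636] 298.0532602413897
```

View pics/top0.png

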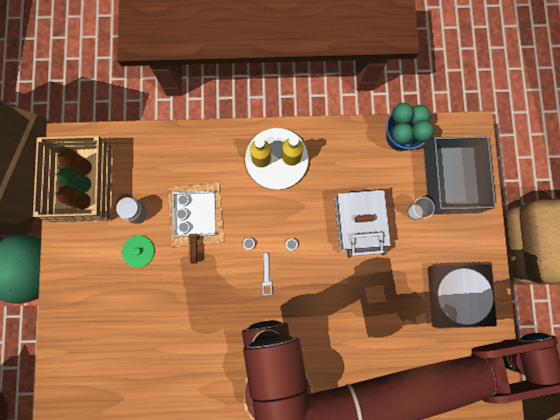

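View pics/b0.png

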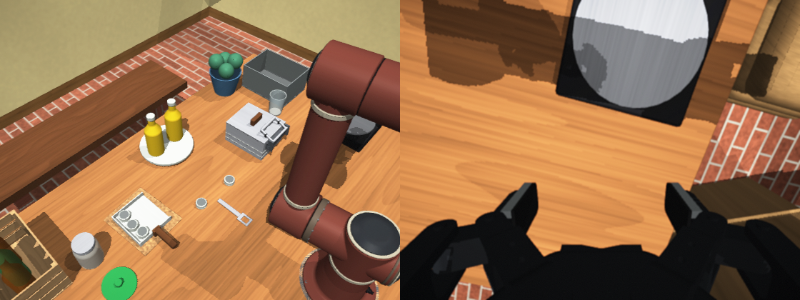

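Top view: tray on its mat at about (195,213) with three caps, handle (196,250). Stray caps at (249,243) and (291,244). Bin with lid and grip at (363,218), latch bar at (370,240). The side view confirms only two strays.

```bash
cat > b.py <<'E'
from h import *
import pickle; fs=pickle.load(open("f0.pkl","rb"))
def rect(m,n):
    cs=cv2.findContours(m.astype(np.uint8),0,2)[0]; 
    return sorted(cs,key=cv2.contourArea)[-n:]
for n in ["top","side"]:
    f=fs[n]; P=cloud(f); c=f["color"].astype(int); hsv=cv2.cvtColor(f["color"],cv2.COLOR_RGB2HSV)
    X,Y,Z=P[...,0],P[...,1],P[...,2]; ok=f["z_map"]>0
    box=lambda x0,x1,y0,y1,z0,z1: ok&(X>x0)&(X<x1)&(Y>y0)&(Y<y1)&(Z>z0)&(Z<z1)
    print(n)
    # strays / tray caps by height above table
    for nm,m in dict(stray=box(.2,.6,-.15,.27,.012,.026)&(hsv[...,1]<90), traycap=box(.35,.65,.2,.5,.018,.04)&(hsv[...,1]<60), dark=box(.2,.8,-.4,.6,.02,.17)&(hsv[...,1]>100)&(hsv[...,0]<14)&(hsv[...,2]<130)).items():
        for q in rect(m,8):
            if cv2.contourArea(q)<15: continue
            mm=np.zeros(m.shape,np.uint8); cv2.drawContours(mm,[q],-1,1,-1); s=(mm>0)&m
            p=P[s]; (u,v),wh,a=cv2.minAreaRect(p[:,:2].astype(np.float32)*1000)
            print(nm,s.sum(),"mean",p.mean(0).round(4),"zmed",np.median(p[:,2]).round(4),"rect",np.round([u,v,*wh,a],1), "px",np.argwhere(s).mean(0)[::-1].round(0))
    # bin lid plane
    s=box(.35,.75,-.35,.0,.085,.12); p=P[s]; print("lid",s.sum(),p.mean(0).round(3),np.round(cv2.minAreaRect(p[:,:2].astype(np.float32)*1000)[0:3][0],1),cv2.minAreaRect(p[:,:2].astype(np.float32)*1000)[1:],np.percentile(p[:,2],[5,50,95]).round(4))
    s=box(.35,.75,-.35,.0,.118,.14); p=P[s]; print("above",s.sum(),p.mean(0).round(3),p[:,:].min(0).round(3),p.max(0).round(3))
    s=box(.35,.7,.2,.5,.0,.05)&(hsv[...,1]<60); p=P[s]; print("trayall",s.sum(),cv2.minAreaRect(p[:,:2].astype(np.float32)*1000),np.percentile(p[:,2],[5,50,95]).round(4))
f=fs["top"];c=f["color"]
a=cv2.resize(c[170:275,160:260],(400,420),interpolation=2); b=cv2.resize(c[170:275,320:420],(400,420),interpolation=2)
cv2.imwrite("pics/crop.png",np.hstack([a,b])[...,::-1])
E
python3 b.py
```

```text
top
stray 104 mean [0.4936 0.0833 0.0181] zmed 0.0178 rect [494.5  83.5  34.6  37.7  89.2] px [248. 244.]
stray 103 mean [ 0.4874 -0.0616  0.0177] zmed 0.0179 rect [487.5 -61.5  38.2  36.8  24.3] px [291. 244.]
traycap 52 mean [0.6414 0.3043 0.0254] zmed 0.0253 rect [6.405e+02 3.051e+02 1.900e+01 3.690e+01 6.000e-01] px [183. 202.]
traycap 103 mean [0.6008 0.3091 0.0237] zmed 0.0234 rect [600.4 308.7  36.9  37.9  89.7] px [181. 214.]
traycap 106 mean [0.5551 0.3027 0.0242] zmed 0.0239 rect [554.8 303.1  37.7  35.7  44.5] px [183. 227.]
dark 98 mean [ 0.5557 -0.2964  0.1307] zmed 0.1313 rect [ 557.7 -299.3   20.6   64.4    3.2] px [365. 218.]
dark 205 mean [0.4807 0.2667 0.0385] zmed 0.039 rect [479.9 265.4  94.9  25.9   2.3] px [193. 249.]
lid 2243 [ 0.547 -0.284  0.103] [ 541.3 -287.1] ((209.3888397216797, 135.1539306640625), 3.0631439685821533) [0.0946 0.1036 0.1103]
above 246 [ 0.523 -0.296  0.13 ] [ 0.468 -0.349  0.118] [ 0.566 -0.249  0.138]
trayall 1782 ((604.4085083007812, 346.78521728515625), (157.0012664794922, 293.1192932128906), 0.6430566310882568) [0.0015 0.0086 0.0276]
s
[... 682 characters left out ...]
01.9 315.   39.5  38.7  54.1] px [184. 314.]
traycap 364 mean [0.5588 0.3177 0.0242] zmed 0.0244 rect [587.7 317.  125.2  55.5   2.2] px [195. 326.]
dark 94 mean [ 0.5504 -0.2824  0.1202] zmed 0.1205 rect [ 549.5 -290.1   59.5   14.4   81. ] px [358. 169.]
dark 305 mean [0.4738 0.2753 0.0384] zmed 0.0394 rect [478.7 274.8  30.1  91.4  87.6] px [232. 334.]
lid 2494 [ 0.542 -0.274  0.102] [ 543.3 -284.1] ((212.068115234375, 140.8955078125), 2.7454934120178223) [0.0893 0.1029 0.1088]
above 286 [ 0.526 -0.291  0.128] [ 0.476 -0.347  0.118] [ 0.568 -0.244  0.139]
trayall 3398 ((607.8641357421875, 350.621337890625), (166.86117553710938, 299.2902526855469), 1.182217001914978) [0.0036 0.009  0.0282]
```

View pics/crop.png

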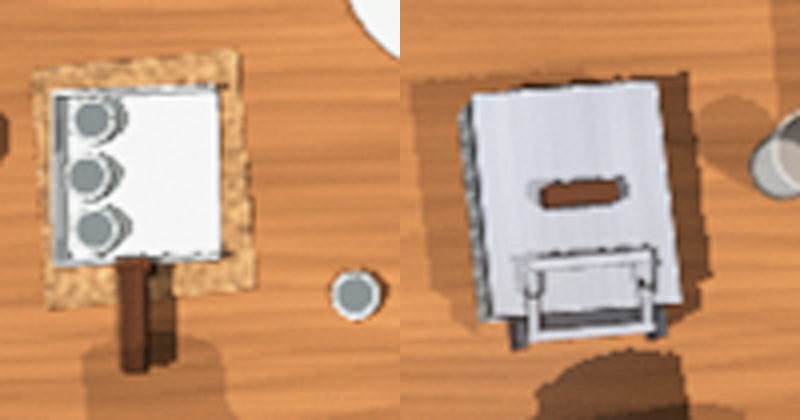

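Emit:
arm_command --rows '[[85, [0.57, 0.9, 0.3], [0, 0, 0.42]], [85, [0.57, 0.9, 0.3], [0, 0, 0.42]], [85, [0.57, 0.9, 0.3], [0, 0, 0.42]], [85, [0.57, 0.9, 0.3], [0, 0, 0.42]], [85, [0.57, 0.9, 0.3], [0, 0, 0.42]], [85, [0.57, 0.9, 0.3], [0, 0, 0.42]], [85, [0.57, 0.9, 0.3], [0, 0, 0.42]], [85, [0.57, 0.9, 0.3], [0, 0, 0.42]], [85, [0.57, 0.9, 0.3], [0, 0, 0.42]]]'

```text
time: 0.9
tool_pos: [0.3329, -0.3305, 0.3243]
tool_rot: [0.002, 0.895, 0.446, 0.002]
contact_force: [0.6, -1.1, 0.8]
gripper_width: 0.993
grasp_force: 0.0
```

Emit:
arm_command --rows '[[85, [0.55, 0.8, 0.0], [0, 0, 0.416]], [85, [0.55, 0.8, 0.0], [0, 0, 0.416]], [85, [0.55, 0.8, 0.0], [0, 0, 0.416]], [85, [0.55, 0.8, 0.0], [0, 0, 0.416]], [85, [0.55, 0.8, 0.0], [0, 0, 0.416]], [85, [0.55, 0.8, 0.0], [0, 0, 0.416]], [85, [0.55, 0.8, 0.0], [0, 0, 0.416]], [85, [0.55, 0.8, 0.0], [0, 0, 0.416]], [85, [0.55, 0.8, 0.0], [0, 0, 0.416]]]'

```text
time: 1.65
tool_pos: [0.4952, -0.093, 0.3205]
tool_rot: [-0.001, 0.706, 0.708, -0.001]
contact_force: [-0.4, -0.4, 0.2]
gripper_width: 0.997
grasp_force: 0.0
```

```bash
cat >> h.py <<'E'
def blobs(f,x0,x1,y0,y1,z0,z1,smax=90,amin=15):
    P=cloud(f); hsv=cv2.cvtColor(f["color"],cv2.COLOR_RGB2HSV)
    m=(f["z_map"]>0)&(P[...,0]>x0)&(P[...,0]<x1)&(P[...,1]>y0)&(P[...,1]<y1)&(P[...,2]>z0)&(P[...,2]<z1)&(hsv[...,1]<smax)
    n,l,st,_=cv2.connectedComponentsWithStats(m.astype(np.uint8)); out=[]
    for i in range(1,n):
        if st[i,4]<amin: continue
        s=l==i; p=P[s]; (cx,cy),wh,a=cv2.minAreaRect(p[:,:2].astype(np.float32)*1000)
        uv=np.argwhere(s).mean(0)[::-1]
        out.append(dict(n=st[i,4],c=np.array([cx,cy])/1000,wh=wh,a=a,z=np.median(p[:,2]),uv=uv,mean=p.mean(0)))
    return out
def tri(fa,ua,fb,ub):
    A=[]
    for f,u in((fa,ua),(fb,ub)):
        M=f["mtx"]@np.c_[f["R"],f["t"]]; A+= [u[0]*M[2]-M[0],u[1]*M[2]-M[1]]
    X=np.linalg.svd(np.array(A))[2][-1]; return X[:3]/X[3]
E
cat > c.py <<'E'
from h import *
w,t,s=grab("wrist"),grab("top"),grab("side"); save(w,"w1")
for n,f in(("w",w),("t",t),("s",s)):
    for b in blobs(f,.3,.6,-.2,.24,.012,.026): print(n,b["n"],b["c"].round(4),np.round(b["wh"],1),b["z"].round(4),b["uv"].round(1),"ray18",ray(f,*b["uv"],.018).round(4))
print(monitor.state()["tool_pos"])
E
python3 c.py
```

```text
w 763 [0.4965 0.0848] [38.7 38.5] 0.0173 [282.5  40.7] ray18 [0.4963 0.0846 0.018 ]
w 567 [ 0.4888 -0.0596] [38.4 37.8] 0.0172 [277.3 150.2] ray18 [ 0.4892 -0.0594  0.018 ]
t 97 [0.4944 0.0833] [34.6 37.8] 0.0183 [248.2 243.8] ray18 [0.4935 0.0829 0.018 ]
t 83 [ 0.4858 -0.0655] [29.  37.8] 0.0182 [291.5 244.9] ray18 [ 0.4856 -0.064   0.018 ]
s 154 [ 0.4881 -0.057 ] [37.7 41.1] 0.0177 [320.4 251.2] ray18 [ 0.487  -0.0553  0.018 ]
s 165 [0.4952 0.0879] [35.6 40.5] 0.0178 [281.  283.1] ray18 [0.4945 0.0888 0.018 ]
s 45 [0.5298 0.2207] [ 5.7 36.5] 0.0213 [233.  307.9] ray18 [0.5308 0.2204 0.018 ]
[ 0.49427048 -0.09544678  0.32090857]
```

View pics/w1.png

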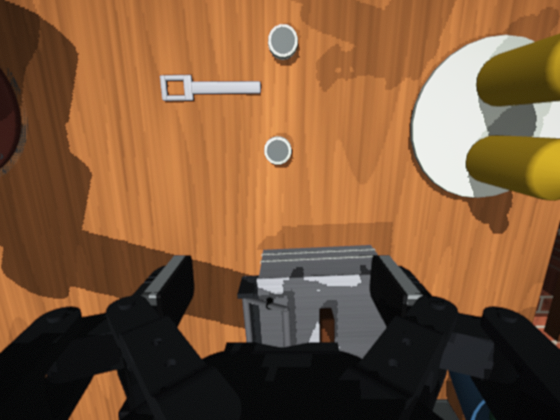

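Wrist view: strays at (282,41) and (277,150), opener to the left, turntable right, bin below; no further strays.

Emit:
arm_command --rows '[[70, [-0.018, 0.117, -0.3], [0, 0, 0]], [70, [-0.018, 0.117, -0.9], [0, 0, 0]], [70, [-0.018, 0.117, -0.9], [0, 0, 0]], [70, [-0.018, 0.117, -0.9], [0, 0, 0]], [70, [-0.018, 0.117, -0.9], [0, 0, 0]], [70, [-0.018, 0.117, -0.9], [0, 0, 0]], [70, [-0.018, 0.117, -0.9], [0, 0, 0]], [70, [-0.018, 0.117, -0.9], [0, 0, 0]], [70, [-0.018, 0.117, -0.9], [0, 0, 0]], [70, [-0.018, 0.117, -0.9], [0, 0, 0]]]'

```text
time: 2.63
tool_pos: [0.4908, -0.0608, 0.0536]
tool_rot: [0.002, 0.708, 0.706, 0.001]
contact_force: [0.1, -0.6, 1.2]
gripper_width: 0.816
grasp_force: 0.0
```

Emit:
arm_command --rows '[[70, [-0.004, 0.004, -0.08], [0, 0, 0]], [70, [-0.004, 0.004, -0.155], [0, 0, 0]], [70, [-0.004, 0.004, -0.155], [0, 0, 0]], [30, [-0.004, 0.004, -0.155], [0, 0, 0]], [30, [-0.004, 0.004, -0.155], [0, 0, 0]], [30, [-0.004, 0.004, -0.155], [0, 0, 0]], [30, [-0.004, 0.004, -0.155], [0, 0, 0]], [30, [-0.004, 0.004, -0.155], [0, 0, 0]], [30, [-0.004, 0.004, -0.155], [0, 0, 0]], [30, [-0.004, 0.004, 0.0], [0, 0, 0]], [30, [-0.004, 0.004, 0.2], [0, 0, 0]], [30, [-0.004, 0.004, 0.2], [0, 0, 0]]]'

```text
time: 3.63
tool_pos: [0.4907, -0.0588, 0.1173]
tool_rot: [0.003, 0.707, 0.707, 0.002]
contact_force: [1.4, -0.6, 0.6]
gripper_width: 0.432
grasp_force: 60.1
```

```bash
cat > d.py <<'E'
from h import *
print(monitor.state()["tool_pos"],monitor.state()["gripper_width"]*85)
t,s,w=grab("top"),grab("side"),grab("wrist")
for n,f in(("t",t),("s",s),("w",w)):
    P=cloud(f);hsv=cv2.cvtColor(f["color"],cv2.COLOR_RGB2HSV)
    # tray floor: bright, low saturation
    m=((hsv[...,1]<40)&(hsv[...,2]>150)&(P[...,0]>.45)&(P[...,0]<.75)&(P[...,1]>.15)&(P[...,1]<.4)&(P[...,2]<.045)&(P[...,2]>-.01))
    m=cv2.morphologyEx(m.astype(np.uint8),cv2.MORPH_CLOSE,np.ones((9,9)))
    cs=cv2.findContours(m,0,2)[0]
    if not cs: continue
    q=cv2.convexHull(max(cs,key=cv2.contourArea)).reshape(-1,2)
    pts=np.array([ray(f,u,v,.007)[:2] for u,v in q],np.float32)*1000
    r=cv2.minAreaRect(pts); print(n,"tray rect",np.round([*r[0],*r[1],r[2]],1), pts.min(0),pts.max(0))
    m=((hsv[...,1]>100)&(hsv[...,0]<14)&(hsv[...,2]<130)&(P[...,0]>.38)&(P[...,0]<.56)&(P[...,1]>.2)&(P[...,1]<.34)&(P[...,2]>.03))
    if m.sum()<30: continue
    p=P[m].astype(np.float32); v=cv2.fitLine(p[:,:2],2,0,.01,.01).ravel()
    print(n,"handle",p.min(0),p.max(0),"yaw",np.degrees(np.arctan2(v[1],v[0])),"cy at x=.5",v[3]+v[1]/v[0]*(.5-v[2]),np.median(p[:,2]))
    for b in blobs(f,.45,.75,.15,.4,.0185,.032,60): print(n,"cap",b["n"],b["c"].round(4),np.round(b["wh"],1),b["z"].round(4))
E
python3 d.py
```

```text
[ 0.49071725 -0.05884453  0.11728379] 36.720144002459755
t tray rect [6.053e+02 2.695e+02 1.546e+02 1.422e+02 2.000e-01] [527.8192  198.66595] [682.7503 340.9383]
t handle [0.43590197 0.2539868  0.03070493] [0.5271685  0.28133982 0.05433821] yaw 0.14036827 cy at x=.5 0.26700076 0.039357916
t cap 19 [0.6748 0.2462] [ 3.8 51.9] 0.024
t cap 94 [0.6501 0.3051] [37.  36.2] 0.025
t cap 23 [0.6201 0.3369] [76.4  2.3] 0.0216
t cap 98 [0.6007 0.3105] [38.3 37.4] 0.0241
t cap 25 [0.5429 0.3291] [59.6 27.8] 0.0242
t cap 106 [0.5544 0.3026] [37.9 36.4] 0.0239
s tray rect [609.7 271.  159.2 145.6   0.9] [528.8994  197.02112] [689.67377 343.07672]
s handle [0.43265468 0.25799176 0.03002587] [0.5242137  0.28736803 0.04568706] yaw 1.0894642 cy at x=.5 0.277092 0.038694717
s cap 684 [0.6032 0.2751] [153.9 139.4] 0.0242
s cap 44 [0.5298 0.2277] [49.2  5.4] 0.0238
s cap 200 [0.6017 0.3151] [38. 40.] 0.0249
```

Emit:
arm_command --rows '[[30, [0.284, 0.7, 0.4], [0, 0, 0]], [30, [0.284, 0.7, 0.4], [0, 0, 0]], [30, [0.284, 0.7, 0.4], [0, 0, 0]], [30, [0.284, 0.7, 0.4], [0, 0, 0]], [30, [0.284, 0.7, 0.4], [0, 0, 0]], [30, [0.284, 0.7, 0.4], [0, 0, 0]], [30, [0.284, 0.7, 0.4], [0, 0, 0]], [30, [0.284, 0.7, 0.4], [0, 0, 0]], [30, [0.284, 0.7, 0.4], [0, 0, 0]]]'

```text
time: 4.53
tool_pos: [0.5726, 0.1516, 0.2298]
tool_rot: [-0.001, 0.707, 0.707, -0.001]
contact_force: [-0.3, -0.4, -1.5]
gripper_width: 0.435
grasp_force: 60.2
```

```bash
sed -i 's/t,s,w=grab("top"),grab("side"),grab("wrist")/t,s,w=grab("top"),grab("side"),grab("wrist"); save(w,"wt")/' d.py; python3 d.py
```

```text
[0.57255559 0.15156297 0.22975134] 36.96107656856128
t tray rect [6.048e+02 3.183e+02 1.539e+02 4.460e+01 2.000e-01] [527.8192  295.79672] [681.63446 340.9383 ]
t handle [0.4327188  0.20090081 0.03092456] [0.555203   0.27804643 0.5553724 ] yaw -33.33233 cy at x=.5 0.23322515 0.03923671
t cap 30 [0.6473 0.3181] [32.2 11.4] 0.0245
t cap 81 [0.5999 0.3136] [28.3 38.5] 0.0243
t cap 81 [0.5539 0.3078] [39.2 30.7] 0.0248
s tray rect [609.7 271.  159.2 145.6   0.9] [528.8994  197.02112] [689.67377 343.07672]
s handle [0.43320772 0.20001076 0.03004306] [0.55948347 0.28845397 0.5552276 ] yaw -51.50513 cy at x=.5 0.23638888 0.48007238
s cap 674 [0.6027 0.2746] [153.8 140. ] 0.0244
s cap 48 [0.5299 0.2285] [ 6.  50.2] 0.0233
s cap 202 [0.6017 0.3147] [39.1 39.1] 0.0249
w tray rect [6.053e+02 2.744e+02 1.580e+02 1.460e+02 4.000e-01] [525.96716 200.99524] [684.68634 346.87845]
w handle [0.43477717 0.25567248 0.03000337] [0.5301567  0.285097   0.04212109] yaw 0.62112325 cy at x=.5 0.26982772 0.03914368
w cap 1722 [0.6042 0.2724] [150.5 139.6] 0.0234
w cap 1288 [0.6035 0.3119] [38.9 38.5] 0.0242
w cap 1285 [0.6518 0.3074] [39.5 38.3] 0.0244
w cap 1259 [0.5578 0.305 ] [38.9 38.7] 0.0242
```

View pics/wt.png

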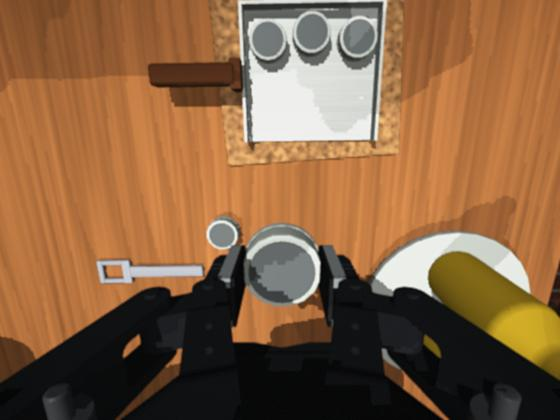

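Wrist view: tray walls and three caps clear at (268,40), (312,33), (357,37); held cap between fingers; second stray at (222,233).

Emit:
arm_command --rows '[[30, [0.006, 0.359, -0.2], [0, 0, 0]], [30, [0.006, 0.359, -0.3], [0, 0, 0]], [30, [0.006, 0.359, -0.4], [0, 0, 0]], [30, [0.006, 0.359, -0.5], [0, 0, 0]], [30, [0.006, 0.359, -0.6], [0, 0, 0]], [30, [0.006, 0.359, -0.69], [0, 0, 0]], [30, [0.006, 0.359, -0.726], [0, 0, 0]], [30, [0.006, 0.359, -0.726], [0, 0, 0]], [30, [0.006, 0.359, -0.726], [0, 0, 0]]]'

```text
time: 5.43
tool_pos: [0.5746, 0.2581, 0.0128]
tool_rot: [-0.0, 0.708, 0.706, -0.001]
contact_force: [0.1, -0.3, -1.0]
gripper_width: 0.434
grasp_force: 85.8
```

Emit:
arm_command --rows '[[48, [0, 0, 0], [0, 0, 0]], [48, [0, 0, 0], [0, 0, 0]], [48, [0, 0, 0], [0, 0, 0]], [48, [0, 0, 0.05], [0, 0, 0]], [48, [0, 0, 0.15], [0, 0, 0]], [48, [0, 0, 0.3], [0, 0, 0]], [70, [-0.2, -0.5, 0.3], [0, 0, 0]], [70, [-0.26, -0.7, 0.3], [0, 0, 0]], [70, [-0.26, -0.7, 0.3], [0, 0, 0]], [70, [-0.26, -0.7, 0.3], [0, 0, 0]], [70, [-0.26, -0.7, 0.3], [0, 0, 0]], [70, [-0.26, -0.7, 0.3], [0, 0, 0]]]'

```text
time: 6.43
tool_pos: [0.4958, 0.0462, 0.1049]
tool_rot: [0.001, 0.708, 0.706, -0.0]
contact_force: [-0.4, 0.3, 0.1]
gripper_width: 0.817
grasp_force: 0.0
```

```bash
cat > e.py <<'E'
from h import *
print(monitor.state()["tool_pos"],monitor.state()["time"])
w,t,s=grab("wrist"),grab("top"),grab("side")
for n,f in(("w",w),("t",t),("s",s)):
    for b in blobs(f,.3,.72,-.2,.4,.0125,.029,50):
        if max(b["wh"])<60: print(n,b["n"],b["c"].round(4),np.round(b["wh"],1),b["z"].round(4))
E
python3 e.py
```

```text
[0.49583351 0.04615438 0.10490483] 6.4333
w 2034 [0.496  0.0856] [38.9 38.6] 0.0173
t 116 [0.6536 0.3145] [58.5 38.3] 0.0232
t 101 [0.6004 0.3091] [37.3 37. ] 0.024
t 98 [0.5744 0.2573] [38.2 37.8] 0.0238
t 106 [0.5515 0.3037] [38.8 44.9] 0.0232
t 21 [0.5432 0.334 ] [46.6 16.4] 0.0217
t 21 [0.4806 0.0854] [23.6  9.6] 0.0188
s 166 [0.4951 0.0881] [36.8 38.4] 0.0179
s 212 [0.5741 0.2616] [38.3 39. ] 0.0244
s 64 [0.5299 0.2268] [ 5.1 49.6] 0.0218
```

Emit:
arm_command --rows '[[70, [-0.004, 0.118, -0.05], [0, 0, 0]], [70, [-0.004, 0.118, -0.15], [0, 0, 0]], [70, [-0.004, 0.118, -0.25], [0, 0, 0]], [70, [-0.004, 0.118, -0.327], [0, 0, 0]], [70, [-0.004, 0.118, -0.327], [0, 0, 0]], [30, [-0.004, 0.118, -0.327], [0, 0, 0]], [30, [-0.004, 0.118, -0.327], [0, 0, 0]], [30, [-0.004, 0.118, -0.327], [0, 0, 0]], [30, [-0.004, 0.118, -0.327], [0, 0, 0]], [30, [-0.004, 0.118, -0.327], [0, 0, 0]], [30, [-0.004, 0.118, -0.327], [0, 0, 0]], [30, [-0.004, 0.118, 0.0], [0, 0, 0]]]'

```text
time: 7.58
tool_pos: [0.4902, 0.0847, 0.0409]
tool_rot: [-0.005, 0.708, 0.707, -0.005]
contact_force: [-1.1, -0.4, -1.1]
gripper_width: 0.432
grasp_force: 60.2
```

Emit:
arm_command --rows '[[30, [0.0, 0.0, 0.3], [0, 0, 0]], [30, [0.447, 0.4, 0.3], [0, 0, 0]], [30, [0.447, 0.4, 0.3], [0, 0, 0]], [30, [0.447, 0.4, 0.3], [0, 0, 0]], [30, [0.447, 0.4, 0.3], [0, 0, 0]], [30, [0.447, 0.4, 0.3], [0, 0, 0]], [30, [0.447, 0.4, 0.3], [0, 0, 0]], [30, [0.447, 0.4, 0.3], [0, 0, 0]]]'

```text
time: 8.25
tool_pos: [0.6307, 0.2054, 0.138]
tool_rot: [0.0, 0.707, 0.707, 0.0]
contact_force: [-0.6, -0.3, -0.6]
gripper_width: 0.436
grasp_force: 60.3
```

```bash
python3 e.py; python3 d.py | grep '^w'
```

```text
[0.63074299 0.20539414 0.13796788] 8.25
w 2126 [0.6034 0.3118] [39.3 38.7] 0.0242
w 2077 [0.652  0.3074] [38.5 39.4] 0.0243
w 2149 [0.5578 0.3053] [39.1 39.1] 0.0241
w 1809 [0.576  0.2588] [39.1 39. ] 0.0242
t 35 [0.6419 0.2962] [16.6 29.4] 0.023
s 218 [0.574  0.2604] [39.6 41.4] 0.0244
s 69 [0.5297 0.2277] [ 5.7 47.7] 0.0222
w tray rect [6.019e+02 2.720e+02 1.605e+02 1.491e+02 6.000e-01] [521.4826  196.65852] [682.877 347.329]
w handle [0.43519214 0.25608614 0.03001983] [0.53056496 0.28569052 0.04206778] yaw 0.7654195 cy at x=.5 0.27074844 0.03906298
w cap 3087 [0.6037 0.2719] [150.7 140.3] 0.0234
w cap 2133 [0.6034 0.3121] [38.7 39.3] 0.0243
w cap 2090 [0.652  0.3071] [39.1 38.7] 0.0243
w cap 2101 [0.5579 0.3054] [39.  39.2] 0.0241
w cap 1792 [0.5759 0.259 ] [38.9 39.1] 0.0242
```

Emit:
arm_command --rows '[[30, [0, 0.082, -0.12], [0, 0, 0]], [30, [0, 0.082, -0.24], [0, 0, 0]], [30, [0, 0.082, -0.35], [0, 0, 0]], [30, [0, 0.082, -0.418], [0, 0, 0]], [30, [0, 0.082, -0.418], [0, 0, 0]], [30, [0, 0.082, -0.418], [0, 0, 0]], [48, [0, 0.082, -0.418], [0, 0, 0]], [48, [0, 0.082, -0.418], [0, 0, 0]], [48, [0, 0.082, -0.418], [0, 0, 0]], [48, [0, 0.082, -0.35], [0, 0, 0]], [48, [0, 0.082, -0.22], [0, 0, 0]], [48, [0, 0.082, -0.1], [0, 0, 0]]]'

```text
time: 9.55
tool_pos: [0.6289, 0.2292, 0.1072]
tool_rot: [-0.001, 0.707, 0.707, -0.001]
contact_force: [0.6, 1.2, 0.6]
gripper_width: 0.559
grasp_force: 0.0
```

```bash
python3 e.py
```

```text
[0.62885177 0.22915461 0.10722988] 9.55
w 2514 [0.6035 0.3121] [38.8 39. ] 0.0242
w 2466 [0.6521 0.3073] [38.5 39.4] 0.0243
w 2552 [0.5579 0.3053] [39.1 39. ] 0.0241
w 2158 [0.576  0.2592] [38.9 38.9] 0.0241
w 1963 [0.6307 0.2292] [39.1 39.1] 0.0242
t 55 [0.6423 0.3074] [31.5 24.8] 0.0243
t 29 [0.6098 0.3063] [26.9 17.9] 0.0235
s 196 [0.6288 0.2309] [38.  40.7] 0.024
s 213 [0.573  0.2619] [39.2 38.3] 0.0244
s 67 [0.5301 0.2269] [ 4.6 49.3] 0.0214
```

Emit:
arm_command --rows '[[48, [-0.1, 0, 0.2], [0, 0, 0]], [70, [-0.363, -0.1, 0.5], [0, 0, 0]], [70, [-0.363, -0.2, 0.78], [0, 0, 0]], [70, [-0.363, -0.3, 0.78], [0, 0, 0]], [70, [-0.363, -0.5, 0.78], [0, 0, 0]], [70, [-0.363, -1, 0.78], [0, 0, 0]], [70, [-0.363, -1, 0.78], [0, 0, 0]], [70, [-0.363, -1, 0.78], [0, 0, 0]], [70, [-0.363, -1, 0.78], [0, 0, 0]], [70, [-0.363, -1, 0.78], [0, 0, 0]], [70, [-0.363, -1, 0.78], [0, 0, 0]]]'

```text
time: 10.62
tool_pos: [0.5202, -0.073, 0.3412]
tool_rot: [0.0, 0.708, 0.706, -0.0]
contact_force: [0.4, -0.8, 0.2]
gripper_width: 0.818
grasp_force: 0.0
```

Emit:
arm_command --rows '[[70, [0, -0.97, 0], [0, 0, 0]], [70, [0, -0.97, 0], [0, 0, 0]], [70, [0, -0.97, 0], [0, 0, 0]], [70, [0, -0.97, 0], [0, 0, 0]], [70, [0, -0.97, 0], [0, 0, 0]], [70, [0, -0.97, 0], [0, 0, 0]], [70, [0, -0.97, 0], [0, 0, 0]], [70, [0, -0.97, 0], [0, 0, 0]], [70, [0, -0.97, 0], [0, 0, 0]]]'

```text
time: 11.37
tool_pos: [0.5202, -0.3632, 0.3388]
tool_rot: [-0.002, 0.709, 0.706, -0.0]
contact_force: [0.7, 0.1, -0.4]
gripper_width: 0.817
grasp_force: 0.0
```

```bash
cat > g.py <<'E'
from h import *
st=monitor.state(); print(st["tool_pos"],st["time"])
w=grab("wrist"); save(w,"wb"); P=cloud(w); hsv=cv2.cvtColor(w["color"],cv2.COLOR_RGB2HSV)
X,Y,Z=P[...,0],P[...,1],P[...,2]
def R(m): 
    p=P[m]; r=cv2.minAreaRect(p[:,:2].astype(np.float32)*1000); return m.sum(),np.round([*r[0],*r[1],r[2]],1),np.median(p[:,2]).round(4)
area=(w["z_map"]>0)&(X>.38)&(X<.7)&(Y>-.42)&(Y<-.17)
print("plate",R(area&(Z>.1)&(Z<.108)&(hsv[...,1]<60)))
br=area&(hsv[...,1]>100)&(hsv[...,0]<14)&(Z>.11); print("grip",R(br))
lt=area&(Z>.115)&(hsv[...,1]<80)&(X<.52); print("latch",R(lt)); 
bar=area&(Z>.125)&(hsv[...,1]<80)&(X<.52); print("bar",R(bar),P[bar].mean(0),P[bar].max(0))
E
python3 g.py
```

```text
[ 0.52016192 -0.36321615  0.33883703] 11.3667
plate (np.int64(17906), array([ 544.1, -294.7,  208.6,  152.2,    2.8]), np.float64(0.1028))
grip (np.int64(1458), array([ 520.6, -320.6,  111.1,  136.8,   89.8]), np.float64(0.1318))
latch (np.int64(27120), array([ 485.1, -311.5,   66.7,  125.6,    2.2]), np.float64(0.4173))
bar (np.int64(26893), array([ 479.7, -313.1,   68.2,  122.7,    8.6]), np.float64(0.4175)) [ 0.48429616 -0.35115275  0.40497611] [ 0.5199988  -0.24807159  0.44142257]
```

View pics/wb.png

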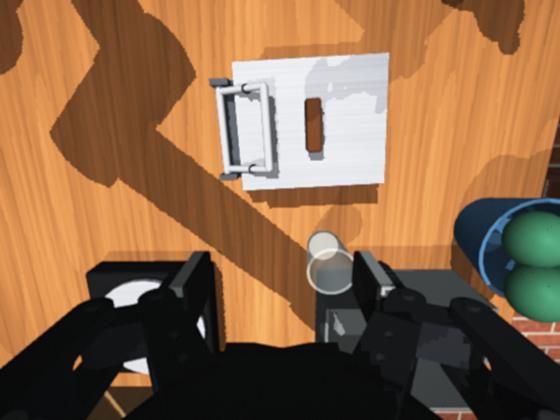

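Wrist view: lid plate corners about (233,63), (388,53), (384,182), (244,189); grip bar at (314,125), latch cross bar at (266,127), tumbler at (331,262) close on the bin's -y side.

```bash
sed -i 's/(Y<-.17)/(Y<-.17)\&(Z<.15)/' g.py; cat >> g.py <<'E'
for b in [br,bar]:
    p=P[b]; v=cv2.fitLine(p[:,:2].astype(np.float32),2,0,.01,.01).ravel(); print("dir",np.degrees(np.arctan2(v[0],v[1])),"z",np.percentile(p[:,2],[10,50,90]))
pl=area&(Z>.1)&(Z<.108)&(hsv[...,1]<60)&(X>.47)
cs=max(cv2.findContours(pl.astype(np.uint8),0,2)[0],key=cv2.contourArea)
q=cv2.approxPolyDP(cv2.convexHull(cs),9,True).reshape(-1,2)
for u in q: print(u,ray(w,*u,.104).round(4))
E
python3 g.py
```

```text
[ 0.52061645 -0.361811    0.33951697] 11.4167
plate (np.int64(17795), array([ 543.8, -294.9,  208.7,  152.2,    2.9]), np.float64(0.1028))
grip (np.int64(786), array([ 556.5, -294.2,   16.9,   57.3,    1.9]), np.float64(0.1306))
latch (np.int64(1070), array([ 489.5, -298.4,   37.6,  100.2,    3.6]), np.float64(0.13))
bar (np.int64(838), array([ 498.7, -298.1,   19.6,   99.2,    2.1]), np.float64(0.1306)) [ 0.50232373 -0.29578799  0.13018349] [ 0.50980436 -0.24862754  0.13484928]
dir 176.97667 z [0.12942237 0.13055522 0.13160398]
dir 176.90575 z [0.12784417 0.13055139 0.13195078]
[387  55] [ 0.6425 -0.2152  0.104 ]
[382 183] [ 0.6497 -0.3642  0.104 ]
[243 190] [ 0.4712 -0.373   0.104 ]
[238  63] [ 0.471  -0.2232  0.104 ]
```

Emit:
arm_command --rows '[[40, [-0.062, 0.216, -0.1], [0, 0, 0.032]], [40, [-0.062, 0.216, -0.2], [0, 0, 0.032]], [40, [-0.062, 0.216, -0.3], [0, 0, 0.032]], [40, [-0.062, 0.216, -0.4], [0, 0, 0.032]], [40, [-0.062, 0.216, -0.5], [0, 0, 0.032]], [40, [-0.062, 0.216, -0.6], [0, 0, 0.032]], [40, [-0.062, 0.216, -0.632], [0, 0, 0.032]], [40, [-0.062, 0.216, -0.632], [0, 0, 0.032]], [40, [-0.062, 0.216, -0.632], [0, 0, 0.032]]]'

```text
time: 12.22
tool_pos: [0.503, -0.2961, 0.1524]
tool_rot: [0.0, 0.689, 0.725, 0.0]
contact_force: [0.5, 0.5, 0.7]
gripper_width: 0.465
grasp_force: 0.0
```

```bash
python3 - <<'E'
from h import *
st=monitor.state(); print(st["tool_pos"],st["tool_rot"],st["gripper_width"]*85.4)
w=grab("wrist"); s=grab("side")
a=cv2.resize(s["color"][120:240,280:400],(420,420)); b=w["color"]
cv2.imwrite("pics/lb.png",np.hstack([cv2.resize(b,(380,285)),cv2.resize(a,(285,285))])[...,::-1])
E
```

```text
[ 0.50298267 -0.29605796  0.15240165] [3.27254894e-04 6.88970880e-01 7.24788945e-01 7.14471598e-05] 39.72372007753839
```

View pics/lb.png

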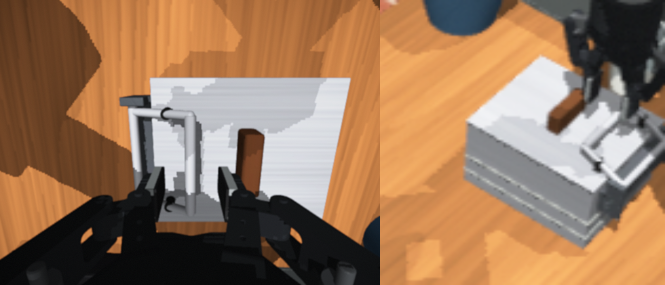

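The bar lies midway between the fingers (191 of 155..228).

Emit:
arm_command --rows '[[40, [-0.002, -0.002, -0.05], [0, 0, 0]], [40, [-0.002, -0.002, -0.1], [0, 0, 0]], [40, [-0.002, -0.002, -0.132], [0, 0, 0]], [40, [-0.002, -0.002, -0.132], [0, 0, 0]], [15, [-0.002, -0.002, -0.132], [0, 0, 0]], [15, [-0.002, -0.002, -0.132], [0, 0, 0]], [15, [-0.002, -0.002, -0.132], [0, 0, 0]], [15, [-0.002, -0.002, -0.132], [0, 0, 0]]]'

```text
time: 12.98
tool_pos: [0.5025, -0.2977, 0.1131]
tool_rot: [0.001, 0.689, 0.724, 0.0]
contact_force: [0.5, -0.1, -0.4]
gripper_width: 0.176
grasp_force: 0.0
```

Emit:
arm_command --rows '[[15, [-0.01, 0, 0.02], [0, 0, 0]], [15, [-0.026, -0.001, 0.039], [0, 0, 0]], [15, [-0.045, -0.002, 0.058], [0, 0, 0]], [15, [-0.065, -0.003, 0.076], [0, 0, 0]], [15, [-0.09, -0.004, 0.09], [0, 0, 0]], [15, [-0.113, -0.005, 0.101], [0, 0, 0]], [15, [-0.14, -0.007, 0.108], [0, 0, 0]], [15, [-0.166, -0.008, 0.112], [0, 0, 0]], [15, [-0.193, -0.009, 0.112], [0, 0, 0]], [15, [-0.22, -0.011, 0.11], [0, 0, 0]], [15, [-0.246, -0.012, 0.102], [0, 0, 0]], [15, [-0.271, -0.014, 0.094], [0, 0, 0]]]'

```text
time: 13.98
tool_pos: [0.4194, -0.3013, 0.1393]
tool_rot: [-0.001, 0.689, 0.724, -0.0]
contact_force: [0.6, -0.4, -0.0]
gripper_width: 0.172
grasp_force: 0.0
```

Emit:
arm_command --rows '[[15, [-0.023, -0.001, -0.014], [0, 0, 0]], [15, [-0.046, -0.002, -0.029], [0, 0, 0]], [15, [-0.058, -0.003, -0.04], [0, 0, 0]], [15, [-0.067, -0.003, -0.049], [0, 0, 0]], [15, [-0.067, -0.003, -0.049], [0, 0, 0]], [36, [-0.067, -0.003, -0.049], [0, 0, 0]], [36, [-0.067, -0.003, -0.049], [0, 0, 0]], [36, [-0.067, -0.003, 0.1], [0, 0, 0]], [36, [-0.067, -0.003, 0.25], [0, 0, 0]], [36, [0.1, 0, 0.3], [0, 0, 0]], [36, [0.2, 0, 0.3], [0, 0, 0]]]'

```text
time: 14.9
tool_pos: [0.4828, -0.3035, 0.2376]
tool_rot: [0.006, 0.69, 0.724, 0.0]
contact_force: [0.9, -0.9, 0.3]
gripper_width: 0.423
grasp_force: 0.0
```

```bash
cat > l.py <<'E'
from h import *
import sys
st=monitor.state(); print(st["tool_pos"],st["tool_rot"],st["gripper_width"]*85.4,st["contact_force"])
for n in ["side","wrist"]:
    f=grab(n); P=cloud(f); hsv=cv2.cvtColor(f["color"],cv2.COLOR_RGB2HSV); X,Y,Z=P[...,0],P[...,1],P[...,2]
    m=(f["z_map"]>0)&(X>.36)&(X<.56)&(Y>-.36)&(Y<-.23)&(Z>.119)&(Z<.18)&(hsv[...,1]<80)&(hsv[...,2]>70)
    if m.sum()<10: print(n,"none"); continue
    p=P[m]; print(n,"latch pts",m.sum(),p.mean(0).round(3),np.percentile(p,5,axis=0).round(3),np.percentile(p,95,axis=0).round(3))
    if len(sys.argv)>1 and sys.argv[1]==n: save(f,sys.argv[2])
E
python3 l.py
```

```text
[ 0.48276331 -0.30352764  0.2375622 ] [6.05740638e-03 6.90215216e-01 7.23578735e-01 2.79413806e-04] 36.14372158898425 [ 0.87509819 -0.94022504  0.34787534]
side latch pts 147 [ 0.403 -0.295  0.138] [ 0.395 -0.345  0.125] [ 0.42  -0.251  0.145]
wrist latch pts 1815 [ 0.404 -0.299  0.139] [ 0.396 -0.348  0.129] [ 0.414 -0.255  0.142]
```

Emit:
arm_command --rows '[[50, [0.24, 0.031, 0], [0, 0, 0]], [50, [0.24, 0.031, 0], [0, 0, 0]], [50, [0.24, 0.031, -0.1], [0, 0, 0]], [50, [0.24, 0.031, -0.2], [0, 0, 0]], [50, [0.24, 0.031, -0.28], [0, 0, 0]], [50, [0.24, 0.031, -0.28], [0, 0, 0]], [50, [0.24, 0.031, -0.28], [0, 0, 0]]]'

```text
time: 15.58
tool_pos: [0.5511, -0.2914, 0.1442]
tool_rot: [-0.002, 0.689, 0.724, -0.0]
contact_force: [0.2, -0.5, -0.6]
gripper_width: 0.584
grasp_force: 0.0
```

Emit:
arm_command --rows '[[50, [0.018, -0.009, 0], [0, 0, 0]], [50, [0.018, -0.009, -0.06], [0, 0, 0]], [50, [0.018, -0.009, -0.116], [0, 0, 0]], [50, [0.018, -0.009, -0.116], [0, 0, 0]], [8, [0.018, -0.009, -0.116], [0, 0, 0]], [8, [0.018, -0.009, -0.116], [0, 0, 0]], [8, [0.018, -0.009, -0.116], [0, 0, 0]], [8, [0.018, -0.009, -0.116], [0, 0, 0]], [8, [0.018, -0.009, -0.116], [0, 0, 0]], [8, [0.018, -0.009, -0.116], [0, 0, 0]], [8, [0.018, -0.009, -0.116], [0, 0, 0]]]'

```text
time: 16.5
tool_pos: [0.5589, -0.2959, 0.1141]
tool_rot: [0.002, 0.689, 0.724, 0.0]
contact_force: [-1.0, -0.4, 5.8]
gripper_width: 0.196
grasp_force: 63.1
```

```bash
python3 - <<'E'
from h import *
st=monitor.state(); print(st["tool_pos"],st["tool_rot"],st["gripper_width"]*85.4,st["contact_force"])
t=grab("top"); s=grab("side")
for n,f in (("t",t),("s",s)):
  for b in blobs(f,.3,.75,-.2,.2,.005,.05,255,40): print(n,b["n"],b["mean"].round(3),b["c"].round(3),np.round(b["wh"],0),b["z"].round(3))
E
```

```text
[ 0.55894022 -0.29589453  0.11408641] [2.13063049e-03 6.89394072e-01 7.24383333e-01 2.48576745e-04] 16.77046032494343 [-0.98859967 -0.35874028  5.79964922]
t 901 [ 0.72  -0.019  0.025] [ 0.714 -0.018] [202.  72.] 0.025
t 83 [0.409 0.027 0.008] [0.411 0.028] [ 20. 101.] 0.008
s 1085 [ 0.719 -0.01   0.025] [ 0.714 -0.015] [204.  72.] 0.025
s 86 [0.421 0.031 0.007] [0.422 0.031] [63. 16.] 0.006
s 91 [0.36  0.027 0.007] [0.356 0.024] [50. 37.] 0.006
```

Emit:
arm_command --rows '[[8, [0, 0, 0.03], [0, 0, 0]], [8, [0, 0, 0.08], [0, 0, 0]], [8, [0, 0, 0.15], [0, 0, 0]], [8, [0, 0, 0.25], [0, 0, 0]], [8, [0.01, 0.1, 0.3], [0, 0, 0]], [8, [0.02, 0.2, 0.3], [0, 0, 0]], [8, [0.02, 0.32, 0.3], [0, 0, 0]], [8, [0.02, 0.44, 0.3], [0, 0, 0]], [8, [0.02, 0.56, 0.3], [0, 0, 0]], [8, [0.02, 0.68, 0.3], [0, 0, 0]], [8, [0.02, 0.78, 0.3], [0, 0, 0]], [8, [0.02, 0.82, 0.3], [0, 0, 0]]]'

```text
time: 17.6
tool_pos: [0.5632, -0.0452, 0.2021]
tool_rot: [-0.0, 0.688, 0.726, 0.001]
contact_force: [0.5, 0.1, -2.1]
gripper_width: 0.196
grasp_force: 62.0
```

Emit:
arm_command --rows '[[8, [0, 0, -0.1], [0, 0, 0]], [8, [0, 0, -0.2], [0, 0, 0]], [8, [0, 0, -0.3], [0, 0, 0]], [8, [0, 0, -0.4], [0, 0, 0]], [8, [0, 0, -0.48], [0, 0, 0]], [8, [0, 0, -0.54], [0, 0, 0]], [8, [0, 0, -0.56], [0, 0, 0]], [8, [0, 0, -0.56], [0, 0, 0]]]'

```text
time: 18.27
tool_pos: [0.5622, -0.0489, 0.0316]
tool_rot: [-0.002, 0.69, 0.724, -0.001]
contact_force: [-0.4, -0.2, -1.8]
gripper_width: 0.194
grasp_force: 61.9
```

```bash
python3 - <<'E'
from h import *
st=monitor.state(); print(st["tool_pos"],st["tool_rot"],st["gripper_width"]*85.4,st["contact_force"])
s=grab("side"); save(s,"s2")
P=cloud(s); 
m=(P[...,0]>.45)&(P[...,0]<.68)&(P[...,1]>-.14)&(P[...,1]<.05)&(P[...,2]>.01)&(P[...,2]<.05)&(s["color"].std(-1)<12)
print(np.percentile(P[m],[2,50,98],axis=0).round(3))
E
```

```text
[ 0.56220767 -0.04892631  0.0316169 ] [-0.00161444  0.68951869  0.72426528 -0.00107997] 16.54067168936635 [-0.44787145 -0.2335282  -1.82975452]
[[ 0.474 -0.118  0.017]
 [ 0.538 -0.026  0.021]
 [ 0.648  0.029  0.027]]
```

View pics/s2.png

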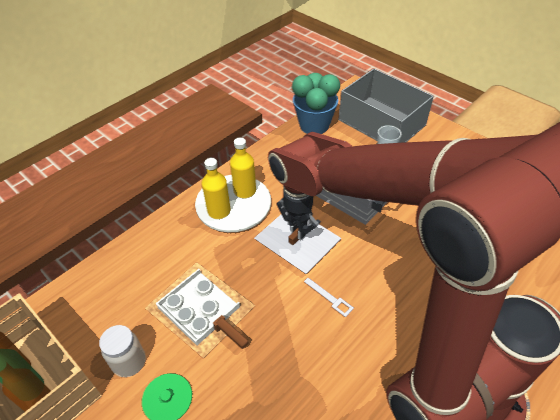

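Side view: lid held at (297,240) just above the table between the tray (five caps aboard, 205,302) and the bin; everything clear.

Emit:
arm_command --rows '[[8, [0, 0, -0.015], [0, 0, 0]], [8, [0, 0, -0.026], [0, 0, 0]], [8, [0, 0, -0.031], [0, 0, 0]], [8, [0, 0, -0.031], [0, 0, 0]]]'

```text
time: 18.65
tool_pos: [0.5639, -0.049, 0.0243]
tool_rot: [0.0, 0.689, 0.724, 0.0]
contact_force: [0.3, -0.4, -2.0]
gripper_width: 0.19
grasp_force: 62.0
```

Emit:
arm_command --rows '[[45, [0, 0, 0], [0, 0, 0]], [45, [0, 0, 0], [0, 0, 0]], [45, [0, 0, 0], [0, 0, 0]], [45, [0, 0, 0.1], [0, 0, 0]], [45, [0, 0, 0.2], [0, 0, 0]], [70, [-0.1, 0.1, 0.32], [0, 0, -0.08]], [70, [-0.25, 0.3, 0.4], [0, 0, -0.16]], [70, [-0.25, 0.4, 0.4], [0, 0, -0.24]], [70, [-0.25, 0.4, 0.4], [0, 0, -0.3]], [70, [-0.25, 0.4, 0.4], [0, 0, -0.38]], [70, [-0.25, 0.4, 0.4], [0, 0, -0.46]], [70, [-0.25, 0.4, 0.4], [0, 0, -0.52]]]'

```text
time: 19.65
tool_pos: [0.4887, 0.0719, 0.1449]
tool_rot: [0.0, 0.921, 0.389, 0.001]
contact_force: [0.5, -0.1, 0.2]
gripper_width: 0.818
grasp_force: 0.0
```

Emit:
arm_command --rows '[[70, [-0.027, 0.1, 0.18], [0, 0, -0.08]], [70, [-0.027, 0.2, 0.18], [0, 0, -0.16]], [70, [-0.027, 0.3, 0.18], [0, 0, -0.24]], [70, [-0.027, 0.4, 0.18], [0, 0, -0.32]], [70, [-0.027, 0.5, 0.18], [0, 0, -0.4]], [70, [-0.027, 0.6, 0.18], [0, 0, -0.48]], [70, [-0.027, 0.66, 0.18], [0, 0, -0.503]], [70, [-0.027, 0.66, 0.18], [0, 0, -0.503]], [70, [-0.027, 0.66, 0.18], [0, 0, -0.503]]]'

```text
time: 20.4
tool_pos: [0.4804, 0.2697, 0.1982]
tool_rot: [0.0, 1.0, 0.008, 0.0]
contact_force: [0.2, -1.0, -0.5]
gripper_width: 0.818
grasp_force: 0.0
```

```bash
sed -i 's/"wt"/"wt2"/' d.py; python3 d.py; python3 -c "
from h import *
print(monitor.state()['tool_rot'])
s=grab('side');P=cloud(s)
m=(P[...,0]>.42)&(P[...,0]<.68)&(P[...,1]>-.16)&(P[...,1]<.07)&(P[...,2]>.005)&(P[...,2]<.05)&(s['color'].std(-1)<14)
n,l,st,_=cv2.connectedComponentsWithStats(m.astype(np.uint8)); k=1+np.argmax(st[1:,4]); p=P[l==k]
print(cv2.minAreaRect(p[:,:2].astype(np.float32)*1000),np.percentile(p[:,2],[5,50,95]))"
```

```text
[0.48043436 0.26971089 0.19815969] 69.56558616998878
t tray rect [606.1 270.4 142.3 153.8  89.5] [528.8435  198.66595] [682.7503 340.9383]
t handle [0.3800039  0.20017843 0.03067379] [0.5357378  0.33280563 0.5376459 ] yaw 0.9490936 cy at x=.5 0.26598418 0.5083498
t cap 20 [0.6741 0.3134] [13.8 52.8] 0.0234
t cap 96 [0.6497 0.3053] [37.6 35.4] 0.0238
t cap 101 [0.6278 0.2265] [36.2 37.2] 0.0248
t cap 58 [0.6062 0.3047] [37.9 19.2] 0.0255
t cap 102 [0.5735 0.2566] [38.1 37.6] 0.0247
t cap 18 [0.5287 0.2267] [ 3.9 51.8] 0.0254
s tray rect [6.085e+02 2.706e+02 1.614e+02 1.458e+02 5.000e-01] [527.1843  197.02112] [689.67377 343.07672]
s handle [0.38000005 0.20009308 0.03056747] [0.53138393 0.33758783 0.5309348 ] yaw -64.72581 cy at x=.5 0.12455778 0.4932134
s cap 468 [0.6033 0.2751] [155.2 138.3] 0.0242
s cap 131 [0.5717 0.2628] [37.5 32.7] 0.0246
s cap 46 [0.531  0.2275] [ 6.2 49.8] 0.0233
s cap 203 [0.6025 0.3142] [38.7 39.2] 0.0245
s cap 206 [0.5563 0.3074] [36.3 39.4] 0.0256
w tray rect [596.8 273.  138.8 145.6   0.8] [527.5493  199.31316] [667.15875 346.39066]
w handle [0.4366586  0.20077753 0.0352192 ] [0.5489235  0.3380739  0.33932197] yaw -89.33383 cy at x=.5 -0.79728055 0.20506157
w cap 984 [0.5952 0.2723] [131.5 139.4] 0.0236
w cap 1269 [0.646  0.3073] [28.  39.2] 0.0243
w cap 1526 [0.6302 0.2291] [38.6 38.8] 0.0243
w cap 1424 [0.6032 0.3123] [38.9 39.1] 0.0243
w cap 1289 [0.5759 0.2587] [38.7 38.4] 0.0243
w cap 1233 [0.5576 0.3053] [39.  38.8] 0.0242
[1.40418289e-04 9.99978911e-01 6.49177076e-03 1.18042162e-04]
((523.07568359375, -12.686481475830078), (106.39775848388672, 87.31001281738281), 5.723480701446533) [0.00799146 0.01155797 0.01484431]
```

View pics/wt2.png

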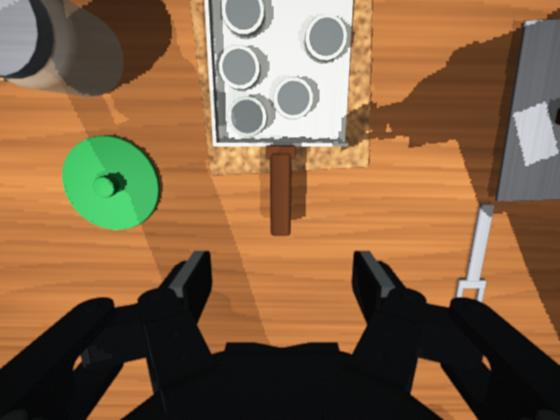

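Wrist view: all five caps on the tray, handle at (281,190) aligned between the fingers, lid on the table at right clear of the opener.

Emit:
arm_command --rows '[[60, [0.1, 0.004, -0.1], [0, 0, 0]], [60, [0.1, 0.004, -0.2], [0, 0, 0]], [60, [0.1, 0.004, -0.3], [0, 0, 0]], [60, [0.1, 0.004, -0.4], [0, 0, 0]], [60, [0.1, 0.004, -0.5], [0, 0, 0]], [60, [0.1, 0.004, -0.58], [0, 0, 0]], [60, [0.1, 0.004, -0.617], [0, 0, 0]], [60, [0.1, 0.004, -0.617], [0, 0, 0]]]'

```text
time: 21.27
tool_pos: [0.5083, 0.2686, 0.0096]
tool_rot: [0.001, 1.0, 0.006, -0.003]
contact_force: [0.5, 0.5, 0.5]
gripper_width: 0.703
grasp_force: 0.0
```

Emit:
arm_command --rows '[[10, [0, 0, 0], [0, 0, 0]], [10, [0, 0, 0], [0, 0, 0]], [10, [0, 0, 0], [0, 0, 0]], [10, [0, 0, 0], [0, 0, 0]], [10, [0, 0, 0], [0, 0, 0]], [10, [0, 0, 0], [0, 0, 0]], [10, [0, 0, 0], [0, 0, 0]]]'

```text
time: 21.85
tool_pos: [0.5125, 0.2709, 0.0156]
tool_rot: [-0.001, 1.0, 0.007, 0.002]
contact_force: [-1.6, -1.7, 6.6]
gripper_width: 0.331
grasp_force: 59.8
```

Emit:
arm_command --rows '[[45, [0, 0, 0], [0, 0, 0]], [45, [0, 0, 0], [0, 0, 0]], [45, [0, 0, 0], [0, 0, 0]], [45, [-0.03, 0, 0], [0, 0, 0]], [45, [-0.03, 0, 0], [0, 0, 0]], [10, [-0.03, 0, 0], [0, 0, 0]], [10, [-0.03, 0, 0], [0, 0, 0]], [10, [-0.03, 0, 0], [0, 0, 0]], [10, [-0.03, 0, 0], [0, 0, 0]], [10, [-0.03, 0, 0], [0, 0, 0]], [10, [-0.03, 0, 0], [0, 0, 0]]]'

```text
time: 22.77
tool_pos: [0.5014, 0.2703, 0.0128]
tool_rot: [0.0, 1.0, 0.007, -0.0]
contact_force: [-1.2, 0.3, 1.7]
gripper_width: 0.252
grasp_force: 59.0
```

```bash
python3 - <<'E'
from h import *
st=monitor.state(); print(st["tool_pos"],st["gripper_width"]*85.4,st["contact_force"],st["grasp_force"])
w=grab("wrist"); save(w,"wg")
E
```

```text
[0.50137115 0.27033856 0.01281404] 21.488228580983737 [-1.23392445  0.25928962  1.6924789 ] 58.98939907550812
```

View pics/wg.png

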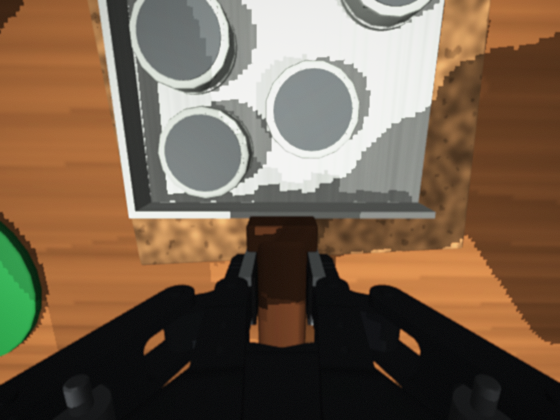

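Wrist view: pads hold the handle at about (282,290), just behind its collar; caps undisturbed.

Emit:
arm_command --rows '[[10, [0, 0, 0.01], [0, 0, 0]], [10, [0, 0, 0.03], [0, 0, 0]], [10, [0, 0, 0.06], [0, 0, 0]], [10, [0, 0, 0.1], [0, 0, 0]], [10, [0, 0, 0.15], [0, 0, 0]], [10, [0, 0, 0.2], [0, 0, 0]], [10, [0, 0, 0.2], [0, 0, 0]], [10, [0, 0, 0.2], [0, 0, 0]]]'

```text
time: 23.48
tool_pos: [0.5028, 0.2708, 0.0748]
tool_rot: [-0.001, 1.0, 0.007, 0.002]
contact_force: [0.3, -0.0, -3.4]
gripper_width: 0.247
grasp_force: 58.8
```

```bash
cat > p.py <<'E'
from h import *
st=monitor.state(); print(st["tool_pos"],st["tool_rot"].round(3),st["gripper_width"]*85.4,st["contact_force"],st["ft_torque"])
c=st["tool_pos"]
for n in ["wrist","side"]:
    w=grab(n)
    m=(P:=cloud(w))[...,2]>0
    d=P-c
    m=(d[...,0]>.02)&(d[...,0]<.19)&(abs(d[...,1])<.08)&(abs(d[...,2])<.05)&(w["color"].min(-1)>175)
    p=P[m]; A=np.c_[p[:,0],p[:,1],np.ones(len(p))]
    for _ in range(4):
        k,*_=np.linalg.lstsq(A,p[:,2],rcond=None); r=p[:,2]-A@k; g=abs(r)<max(.002,np.median(abs(r))*1.5); A,p=A[g],p[g]
    print(n,len(p),"pitch slopes deg",np.degrees(np.arctan(k[:2])),p.mean(0).round(4))
E
python3 p.py
```

```text
[0.50275122 0.27075237 0.07480863] [-0.001  1.     0.007  0.002] 21.128768994972873 [ 0.29877973 -0.04252306 -3.44908129] [-0.02109343  0.22913342 -0.03442986]
wrist 10935 pitch slopes deg [-0.98450524  1.07819202] [0.5998 0.2393 0.0674]
side 289 pitch slopes deg [ 0.23615784 13.7265333 ] [0.624  0.292  0.0716]
```

Emit:
arm_command --rows '[[10, [-0.005, -0.013, 0.01], [0, 0, 0]], [10, [-0.02, -0.04, 0.04], [0, 0, 0]], [10, [-0.04, -0.087, 0.08], [0, 0, 0]], [10, [-0.065, -0.147, 0.13], [0, 0, 0]], [10, [-0.09, -0.22, 0.18], [0, 0, 0]], [10, [-0.11, -0.3, 0.22], [0, 0, 0]], [10, [-0.13, -0.38, 0.26], [0, 0, 0]], [10, [-0.145, -0.46, 0.29], [0, 0, 0]], [10, [-0.155, -0.533, 0.31], [0, 0, 0]], [10, [-0.16, -0.593, 0.325], [0, 0, 0]], [10, [-0.163, -0.633, 0.333], [0, 0, 0]], [10, [-0.163, -0.653, 0.333], [0, 0, 0]]]'

```text
time: 24.58
tool_pos: [0.4522, 0.0728, 0.1727]
tool_rot: [0.0, 1.0, 0.006, -0.0]
contact_force: [-0.0, -0.1, -2.6]
gripper_width: 0.248
grasp_force: 59.0
```

Emit:
arm_command --rows '[[10, [0, -0.02, 0], [0, 0, 0]], [10, [0, -0.05, 0], [0, 0, 0]], [10, [0, -0.1, 0.0], [0, 0, 0]], [10, [0, -0.17, 0.0], [0, 0, 0]], [10, [0, -0.25, 0.01], [0, 0, 0]], [10, [0, -0.34, 0.02], [0, 0, 0]], [10, [0, -0.44, 0.03], [0, 0, 0]], [10, [0, -0.54, 0.03], [0, 0, 0]], [10, [0, -0.63, 0.03], [0, 0, 0]], [10, [0, -0.71, 0.03], [0, 0, 0]], [10, [0, -0.77, 0.03], [0, 0, 0]], [10, [0, -0.81, 0.03], [0, 0, 0]]]'

```text
time: 25.58
tool_pos: [0.4523, -0.1702, 0.1811]
tool_rot: [-0.0, 1.0, 0.006, -0.001]
contact_force: [-0.2, 0.2, -3.1]
gripper_width: 0.252
grasp_force: 59.0
```

```bash
python3 p.py; python3 - <<'E'
from h import *
w=grab("wrist"); s=grab("side")
cv2.imwrite("pics/tr.png",np.hstack([cv2.resize(w["color"],(400,300)),cv2.resize(s["color"][60:360,200:560],(400,300))])[...,::-1])
print(monitor.state()["joint_pos"].round(2))
for b in blobs(w,.3,.75,-.4,.0,.17,.215,60,300):print(b["n"],b["c"].round(4),np.round(b["wh"],1),b["z"].round(4))
E
```

```text
[ 0.4522829  -0.17021833  0.18107612] [-0.     1.     0.006 -0.001] 21.525359609009282 [-0.24557576  0.20996805 -3.10999214] [0.00156584 0.18713386 0.05360989]
wrist 10905 pitch slopes deg [-1.28817897  0.97701452] [ 0.5503 -0.2007  0.1733]
side 331 pitch slopes deg [-2.79023994  8.15165472] [ 0.5659 -0.1802  0.1783]
[-0.51 -0.26  1.99  0.    1.42  1.05]
68661 [ 0.527  -0.1684] [ 94.5 141.3] 0.1751
531 [ 0.4643 -0.1524] [12.8 11.4] 0.2047
525 [ 0.4645 -0.1863] [14.5  8.4] 0.2043
```

View pics/tr.png

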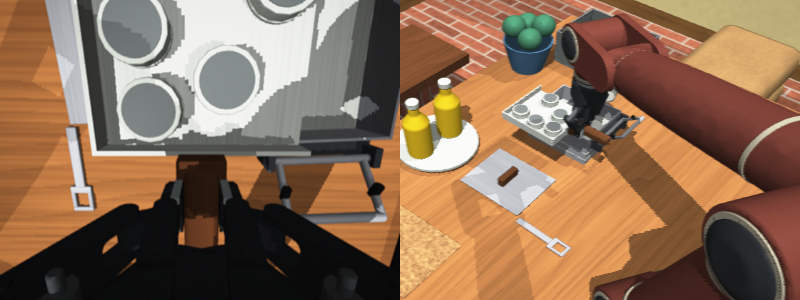

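Tray level over the bin's +y half with all caps aboard; latch bar and handle clear of each other.

Emit:
arm_command --rows '[[10, [0, -0.02, 0], [0, 0, 0]], [10, [0, -0.05, 0], [0, 0, 0]], [10, [0, -0.07, 0], [0, 0, 0]], [10, [0, -0.08, 0], [0, 0, 0]], [10, [0, -0.083, 0], [0.044, 0, 0]], [10, [0, -0.088, 0], [0.089, 0, 0]], [10, [0, -0.094, 0], [0.133, 0, 0]], [10, [0, -0.097, 0], [0.167, 0, 0]], [10, [0, -0.102, 0], [0.2, 0, 0]], [10, [0, -0.105, 0], [0.222, 0, 0]], [10, [0, -0.11, 0], [0.244, 0, 0]], [10, [0, -0.114, 0], [0.267, 0, 0]]]'

```text
time: 26.78
tool_pos: [0.4527, -0.203, 0.1818]
tool_rot: [-0.209, 0.978, 0.007, 0.002]
contact_force: [0.5, 0.7, -3.0]
gripper_width: 0.248
grasp_force: 59.2
```

Emit:
arm_command --rows '[[10, [0, -0.005, 0], [0.022, 0, 0]], [10, [0, -0.009, 0], [0.044, 0, 0]], [10, [0, -0.013, 0], [0.067, 0, 0]], [10, [0, -0.018, 0], [0.089, 0, 0]], [10, [0, -0.024, 0], [0.111, 0, 0]], [10, [0, -0.033, 0], [0.144, 0, 0]], [10, [0, -0.041, 0], [0.178, 0, 0]], [10, [0, -0.051, 0], [0.211, 0, 0]], [10, [0, -0.061, 0], [0.244, 0, 0]], [10, [0, -0.07, 0], [0.278, 0, 0]], [10, [0, -0.07, 0], [0.278, 0, 0]], [10, [0, -0.07, 0], [0.278, 0, 0]]]'

```text
time: 27.78
tool_pos: [0.4527, -0.2243, 0.1812]
tool_rot: [-0.415, 0.91, 0.006, 0.003]
contact_force: [-0.0, -0.3, -2.0]
gripper_width: 0.244
grasp_force: 59.4
```

```bash
python3 - <<'E'
from h import *
w=grab("wrist"); s=grab("top"); st=monitor.state()
cv2.imwrite("pics/tip.png",np.hstack([cv2.resize(w["color"],(400,300)),cv2.resize(s["color"][140:290,280:480],(400,300))])[...,::-1])
print(st["joint_pos"].round(2),st["tool_pos"],st["tool_rot"],st["contact_force"])
E
```

```text
[-0.88  0.19  1.72  0.53  1.91  0.67] [ 0.45285974 -0.22382067  0.18205989] [-0.41470454  0.90992939  0.0062654   0.00306387] [ 1.18181104  0.17901181 -1.99700054]
```

View pics/tip.png

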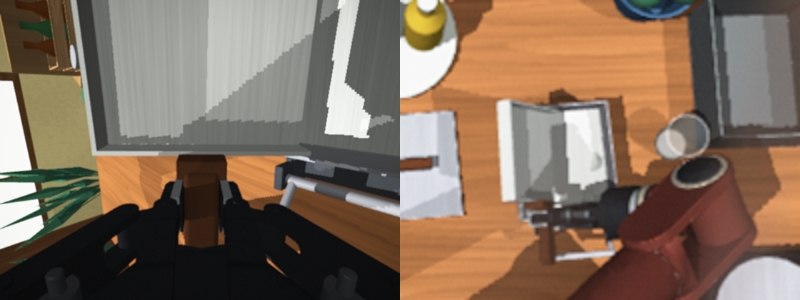

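Tray shown empty (both views) and the wrist load dropped by 1.2 N, the weight of five caps.

Emit:
arm_command --rows '[[10, [0, 0.02, 0.05], [-0.06, 0, 0]], [10, [0, 0.06, 0.1], [-0.13, 0, 0]], [10, [0, 0.12, 0.14], [-0.2, 0, 0]], [10, [0, 0.2, 0.16], [-0.27, 0, 0]], [10, [0, 0.3, 0.17], [-0.34, 0, 0]], [10, [0, 0.41, 0.17], [-0.41, 0, 0]], [10, [0, 0.52, 0.17], [-0.48, 0, 0]], [10, [0, 0.63, 0.17], [-0.545, 0, 0]], [10, [0, 0.74, 0.17], [-0.545, 0, 0]], [10, [0, 0.84, 0.17], [-0.545, 0, 0]], [10, [0, 0.92, 0.17], [-0.545, 0, 0]], [10, [0, 0.96, 0.17], [-0.545, 0, 0]]]'

```text
time: 28.88
tool_pos: [0.4516, 0.0678, 0.2336]
tool_rot: [-0.001, 1.0, 0.009, 0.001]
contact_force: [0.4, -1.1, -2.2]
gripper_width: 0.248
grasp_force: 59.5
```

```bash
cat > q.py <<'E'
from h import *
st=monitor.state(); print(st["tool_pos"],st["tool_rot"].round(4),st["contact_force"])
from collections import Counter
f=grab("top"); g=grab("side")
for n,f in (("top",f),("side",g)):
  hsv=cv2.cvtColor(f["color"],cv2.COLOR_RGB2HSV); P=cloud(f)
  m=(P[...,0]>.45)&(P[...,0]<.75)&(P[...,1]>.15)&(P[...,1]<.4)&(abs(P[...,2]-.003)<.006)&(hsv[...,2]>150)
  d=cv2.GaussianBlur(hsv,(1,1),0)
  print(n,"mat-region mean hsv",hsv[m].mean(0))
  X=P[(P[...,0]>.45)&(P[...,0]<.55)&(P[...,1]>.3)&(P[...,1]<.36)]
# caps in bin
for b in blobs(grab("top"),.45,.66,-.38,-.2,-.01,.06,70,20): print("inbin",b["n"],b["c"].round(3),np.round(b["wh"],0),b["z"].round(3))
t=grab("top"); P=cloud(t); hsv=cv2.cvtColor(t["color"],cv2.COLOR_RGB2HSV); save(t,"t3")
# mat: cork vs wood -> edges by local texture; contour from sat/val difference
E
python3 q.py; python3 - <<'E'
import cv2,numpy as np,sys
sys.path.insert(0,".")
t=cv2.imread("pics/t3.png"); a=cv2.resize(t[170:275,160:260],(400,420),interpolation=2); b=cv2.resize(t[170:275,320:420],(400,420),interpolation=2)
cv2.imwrite("pics/t3c.png",np.hstack([a,b]))
E
```

```text
[0.45159648 0.06782354 0.23357211] [-1.e-03  1.e+00  9.e-03  6.e-04] [ 0.43068477 -1.090979   -2.17727897]
top mat-region mean hsv [ 14.04796711 139.59707629 196.47259022]
side mat-region mean hsv [ 14.98476906 141.30550885 221.33903669]
inbin 2090 [ 0.559 -0.301] [172. 138.] 0.047
inbin 111 [ 0.55  -0.222] [178.  15.] 0.038
```

View pics/t3c.png

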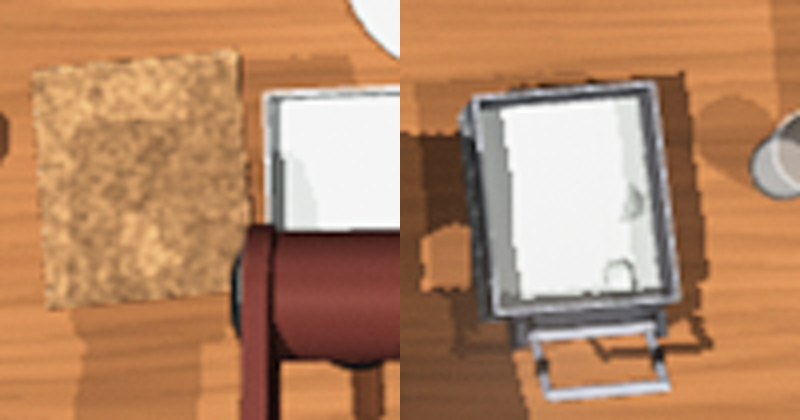

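```bash
python3 - <<'E'
from h import *
t=grab("top"); P=cloud(t)
m=(P[...,0]>.46)&(P[...,0]<.65)&(P[...,1]>-.37)&(P[...,1]<-.21)
ii=np.argwhere(m); r0,c0=ii.min(0); r1,c1=ii.max(0)
print((P[r0:r1+1:3,c0:c1+1:3,2]*1000).round().astype(int))
c=t["color"][r0:r1+1,c0:c1+1]; g=cv2.createCLAHE(4,(4,4)).apply(cv2.cvtColor(c,cv2.COLOR_RGB2GRAY))
z=np.clip(P[r0:r1+1,c0:c1+1,2]/.12,0,1)*255
cv2.imwrite("pics/bin.png",np.hstack([cv2.resize(g,(390,420),interpolation=2),cv2.resize(z.astype(np.uint8),(390,420),interpolation=0)]))
E
```

```text
[[   2   -2    3    0   -9   -5   -6   -1   -2    0    0   -2    0   -3
   107   96   99   -6   -1]
 [   2   -2   97  107   99   97   98   96   83   82   80   76   62   65
    61   55   71   97   -7]
 [  -5   44  105   52   36   53   43   51   41   48   48   43   47   53
    51   44   65   94    0]
 [  -7 1649  100   41   47   46   52   44   47   41   41   46   48   39
    41   42   56   96    4]
 [   2   24   95   48   49   46   43   46   44   45   49   51   46 1649
    50   41   56   96   -1]
 [   7   12   84   48   38   45   49   52   48   42   41   54   38   46
    48   46   45   92    2]
 [  -2   22   88   50   47   44   39   49   47   46   47   49   45   43
    42   43   54   86    2]
 [  -5    4   71   50   47   49   43   43   44   54   52   46   59   49
    50   47   49   79   -4]
 [  -1    0   66   51   45   45   41   49   44   50   43   48   47   55
    37   47   49   79    2]
 [  -1    5   58   47   43   47   50   54   54   49   48   49   43   41
    47   51   43   70   -7]
 [  -6    0   59   51   41   43   55   44   43   51   51   46   49   45
    49   50   44   65  101]

[... 300 characters left out ...]
 [   3    3   18   94   45   54   50   45   45   51   47   49   55   46
    43   46   48   53   90]
 [   6    1   25   90   44   47   46   45   48   46   49   46   49   50
    56   48   50   50   85]
 [   0   -4   15   77   47   48   44   41   49   53   48   51   41   52
    62   48   48   54   75]
 [   3   -5    6   70   44   46   51   41   40   52   46   52   48   48
    52   59   45   48   80]
 [   0   -5    0   62   45   58   46   46   47   49   46   44   49   46
    46  104   98 1649  102]
 [  -5  -11    3   59   99  101  102   97   91   90   86   89   86   85
    92   92   88  109    3]
 [  -1   -2    0   -2    2   83  116   89   94   92   84   93   87   88
   104  110  110  100   -4]]
```

View pics/bin.png

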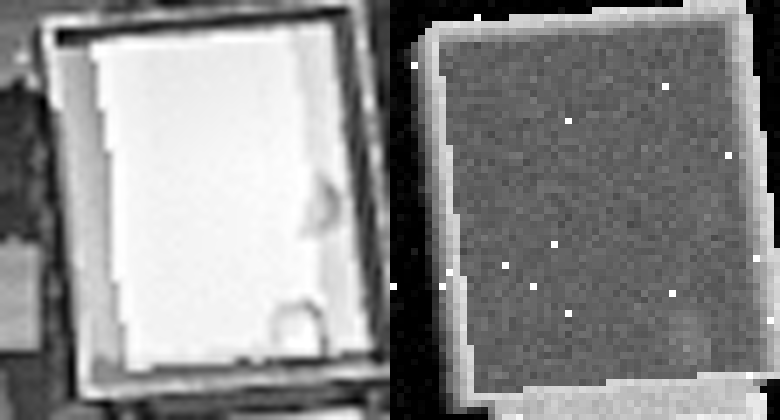

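The bin's interior shows a flat pale surface at about 47 mm with two caps' outlines at (320,205) and (300,325), none on the rim; the mat is free and unmoved.

Emit:
arm_command --rows '[[10, [0.02, 0.05, 0], [0, 0, 0]], [10, [0.05, 0.15, 0], [0, 0, 0]], [10, [0.09, 0.26, 0], [0, 0, 0]], [10, [0.12, 0.37, -0.04], [0, 0, 0]], [10, [0.15, 0.48, -0.1], [0, 0, 0]], [10, [0.167, 0.57, -0.19], [0, 0, 0]], [10, [0.167, 0.64, -0.29], [0, 0, 0]], [10, [0.167, 0.676, -0.4], [0, 0, 0]], [10, [0.167, 0.676, -0.5], [0, 0, 0]], [10, [0.167, 0.676, -0.58], [0, 0, 0]], [10, [0.167, 0.676, -0.629], [0, 0, 0]], [10, [0.167, 0.676, -0.629], [0, 0, 0]]]'

```text
time: 30.13
tool_pos: [0.4998, 0.2648, 0.0394]
tool_rot: [0.001, 1.0, 0.006, -0.004]
contact_force: [0.1, -0.1, -2.3]
gripper_width: 0.244
grasp_force: 59.4
```

```bash
python3 p.py; python3 - <<'E'
from h import *
t=grab("top"); s=grab("side")
for n,f in(("t",t),("s",s)):
  for b in blobs(f,.2,.8,-.5,.6,.009,.03,60,25): print(n,b["n"],b["mean"].round(3),np.round(b["wh"],0))
E
```

```text
[0.49983828 0.26475441 0.03935088] [ 0.001  1.     0.006 -0.004] 20.879046371819285 [ 0.12600346 -0.08681239 -2.30047931] [ 0.0372688   0.20183995 -0.01723271]
wrist 36343 pitch slopes deg [-0.79510985  0.21653032] [0.5883 0.2575 0.0313]
side 730 pitch slopes deg [-0.06404002  1.50140252] [0.6185 0.2909 0.035 ]
t 1208 [ 0.738 -0.021  0.024] [216. 121.]
t 1650 [ 0.562 -0.048  0.013] [181. 151.]
s 75 [ 0.578 -0.47   0.02 ] [53. 20.]
s 866 [ 0.743 -0.049  0.025] [117. 143.]
s 167 [ 0.582 -0.216  0.021] [122.   9.]
s 200 [ 0.634 -0.092  0.012] [59. 55.]
s 151 [0.582 0.479 0.02 ] [77. 31.]
```

Emit:
arm_command --rows '[[10, [0, 0.006, -0.03], [0, 0, 0]], [10, [0, 0.006, -0.06], [0, 0, 0]], [10, [0, 0.006, -0.08], [0, 0, 0]], [10, [0, 0.006, -0.095], [0, 0, 0]], [10, [0, 0.006, -0.095], [0, 0, 0]], [10, [0, 0.006, -0.095], [0, 0, 0]]]'

```text
time: 30.83
tool_pos: [0.5023, 0.2687, 0.0149]
tool_rot: [0.0, 1.0, 0.007, -0.001]
contact_force: [-0.6, 0.4, -0.7]
gripper_width: 0.248
grasp_force: 59.5
```

Emit:
arm_command --rows '[[10, [0, 0, -0.005], [0, 0, 0]], [10, [0, 0, -0.005], [0, 0, 0]], [34, [0, 0, -0.005], [0, 0, 0]], [40, [0, 0, -0.003], [0, 0, 0]], [40, [0, 0, 0], [0, 0, 0]], [40, [0, 0, 0.08], [0, 0, 0]], [50, [0, 0, 0.2], [0, 0, 0]], [50, [0, 0, 0.33], [0, 0, 0]], [50, [0, 0, 0.46], [0, 0, 0]], [50, [0, -0.1, 0.55], [0, 0, 0]], [50, [0, -0.2, 0.6], [0, 0, 0]], [50, [0, -0.2, 0.6], [0, 0, 0]]]'

```text
time: 31.83
tool_pos: [0.5057, 0.2064, 0.2019]
tool_rot: [-0.0, 1.0, 0.005, 0.005]
contact_force: [-0.5, 0.1, 0.2]
gripper_width: 0.59
grasp_force: 0.0
```

```bash
python3 d.py | grep -E "tray rect|^w cap|^\["; python3 - <<'E'
from h import *
st=monitor.state(); print(st["tool_rot"])
t=grab("top"); P=cloud(t); hsv=cv2.cvtColor(t["color"],cv2.COLOR_RGB2HSV); print(hsv[215,190],hsv[172:184,170:222:10,1][0])
for n in ["top","side","wrist"]:
  f=grab(n); P=cloud(f);hsv=cv2.cvtColor(f["color"],cv2.COLOR_RGB2HSV)
  m=(P[...,0]>.42)&(P[...,0]<.7)&(P[...,1]>-.16)&(P[...,1]<.06)&(hsv[...,1]>100)&(hsv[...,0]<14)&(P[...,2]>.025)&(P[...,2]<.05)
  if m.sum()>20: r=cv2.minAreaRect(P[m][:,:2].astype(np.float32)*1000); print(n,"lidgrip",r,np.median(P[m][:,2]))
  for b in blobs(f,.42,.67,-.2,.1,.007,.018,60,200): print(n,"plate",b["n"],b["c"],b["wh"],b["a"],b["z"])
E
```

```text
[0.5057444  0.20636009 0.20193947] 50.10960695998062
t tray rect [673.7 284.5 144.9 127.2  88.4] [611.2117  212.12395] [739.14044 358.03525]
s tray rect [664.5 285.2 144.3 162.8  87.7] [580.62115 210.00267] [748.054   359.52444]
w tray rect [638.6 290.7 148.6 107.3  87.9] [582.9837  214.71704] [689.49945 366.73767]
w cap 1008 [0.6019 0.3105] [168.4  80. ] 0.0234
[-2.99990440e-04  9.99979971e-01  6.31990383e-03  1.62782230e-04]
[  4 153 113] [153 152 153 152 153 153]
top lidgrip ((612.8220825195312, -3.7060546875), (176.35372924804688, 48.569087982177734), 42.35292434692383) 0.039427215112924796
top plate 1837 [ 0.56301245 -0.04883299] (183.83763122558594, 153.6504364013672) 1.3622955083847046 0.011844943594383966
side lidgrip ((562.936279296875, -43.32109832763672), (17.85249900817871, 59.250885009765625), 4.880591869354248) 0.03770028829344988
side plate 1868 [ 0.56234479 -0.0445765 ] (180.9014434814453, 154.34014892578125) 3.2316553592681885 0.011564050825266146
wrist lidgrip ((564.4590454101562, -37.92335510253906), (16.57619285583496, 44.18341827392578), 2.6583709716796875) 0.03819043732016466
wrist plate 17612 [ 0.56392944 -0.03628704] (182.05145263671875, 132.8475799560547) 3.0274999141693115 0.010529443508581184
```

```bash
python3 - <<'E'
from h import *
t=grab("top");w=grab("wrist")
cv2.imwrite("pics/kn.png",np.hstack([cv2.resize(w["color"],(400,300)),cv2.resize(t["color"][150:285,140:320],(400,300),interpolation=2)])[...,::-1])
for n,f in(("t",t),("w",w),("s",grab("side"))):
    P=cloud(f);hsv=cv2.cvtColor(f["color"],cv2.COLOR_RGB2HSV)
    m=(hsv[...,1]>100)&(hsv[...,0]<14)&(hsv[...,2]<140)&(P[...,0]>.42)&(P[...,0]<.62)&(P[...,1]>.24)&(P[...,1]<.36)&(P[...,2]>.03)&(P[...,2]<.05)
    if m.sum()>20: r=cv2.minAreaRect(P[m][:,:2].astype(np.float32)*1000); print(n,"handle",np.round([*r[0],*r[1],r[2]],1),np.median(P[m][:,2]),m.sum())
# mat corners by rays on z=.003, pixel edges in top crop earlier (4x, offset 160,170)
for u in [(32,72),(238,50),(255,290),(48,308)]: print("mat",ray(t,160+u[0]/4,170+u[1]/4,.003).round(4))
E
```

```text
w handle [5.378e+02 2.885e+02 9.450e+01 2.940e+01 2.000e-01] 0.039230716834660825 2310
s handle [536.  295.2  30.1  94.7  83.9] 0.03991754983938394 329
mat [0.6974 0.3593 0.003 ]
mat [0.712  0.1796 0.003 ]
mat [0.5015 0.1672 0.003 ]
mat [0.4911 0.3444 0.003 ]
```

View pics/kn.png

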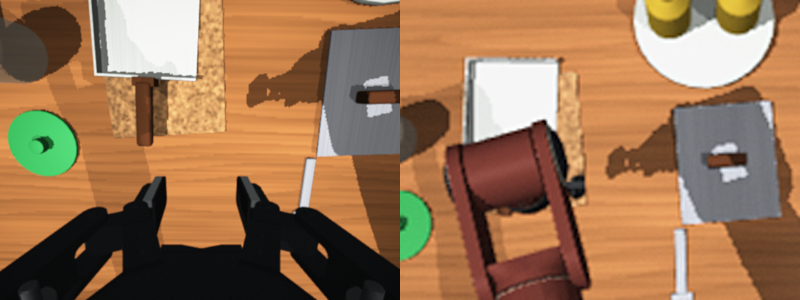

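Tray was knocked: wrist view shows it shifted forward-left, its far part off the mat, handle at (145,110). I regrasp and put it back.

Emit:
arm_command --rows '[[60, [0.1, 0.13, 0], [0, 0, -0.015]], [60, [0.174, 0.25, -0.05], [0, 0, -0.015]], [60, [0.174, 0.275, -0.15], [0, 0, -0.015]], [60, [0.174, 0.275, -0.27], [0, 0, -0.015]], [60, [0.174, 0.275, -0.39], [0, 0, -0.015]], [60, [0.174, 0.275, -0.5], [0, 0, -0.015]], [60, [0.174, 0.275, -0.59], [0, 0, -0.015]], [60, [0.174, 0.275, -0.627], [0, 0, -0.015]], [60, [0.174, 0.275, -0.627], [0, 0, -0.015]], [10, [0.174, 0.275, -0.627], [0, 0, -0.015]], [10, [0.174, 0.275, -0.627], [0, 0, -0.015]], [10, [0.174, 0.275, -0.627], [0, 0, -0.015]]]'

```text
time: 33.33
tool_pos: [0.557, 0.2921, 0.0104]
tool_rot: [-0.001, 1.0, -0.005, 0.002]
contact_force: [0.1, -1.4, 0.8]
gripper_width: 0.285
grasp_force: 0.6
```

Emit:
arm_command --rows '[[10, [0, 0, 0], [0, 0, 0]], [10, [0, 0, 0], [0, 0, 0]], [10, [0, 0, 0], [0, 0, 0]], [10, [0, 0, 0], [0, 0, 0]]]'

```text
time: 33.67
tool_pos: [0.557, 0.292, 0.0104]
tool_rot: [-0.001, 1.0, -0.005, 0.002]
contact_force: [-0.4, -0.9, 6.6]
gripper_width: 0.247
grasp_force: 59.2
```

Emit:
arm_command --rows '[[10, [0, 0, 0.03], [0, 0, 0]], [10, [0, 0, 0.08], [0, 0, 0]], [10, [-0.03, -0.01, 0.1], [0, 0, 0.01]], [10, [-0.08, -0.03, 0.1], [0, 0, 0.015]], [10, [-0.13, -0.055, 0.1], [0, 0, 0.02]], [10, [-0.17, -0.075, 0.1], [0, 0, 0.02]], [10, [-0.19, -0.08, 0.1], [0, 0, 0.02]], [10, [-0.193, -0.08, 0.07], [0, 0, 0.02]], [10, [-0.193, -0.08, 0.04], [0, 0, 0.02]], [10, [-0.193, -0.08, 0.015], [0, 0, 0.02]], [10, [-0.193, -0.08, 0.006], [0, 0, 0.02]], [10, [-0.193, -0.08, 0.006], [0, 0, 0.02]]]'

```text
time: 34.67
tool_pos: [0.4983, 0.2677, 0.0101]
tool_rot: [-0.0, 1.0, 0.011, 0.0]
contact_force: [-3.1, -1.0, 6.7]
gripper_width: 0.253
grasp_force: 60.1
```

Contact made (6.7 N); open slightly, back straight up and look.

Emit:
arm_command --rows '[[34, [0, 0, 0], [0, 0, 0]], [40, [0, 0, 0], [0, 0, 0]], [40, [0, 0, 0], [0, 0, 0]], [40, [0, 0, 0.06], [0, 0, 0]], [50, [0, 0, 0.18], [0, 0, 0]], [50, [0, 0, 0.3], [0, 0, 0]], [50, [0, 0, 0.42], [0, 0, 0]], [50, [0, 0, 0.53], [0, 0, 0]], [50, [0, 0, 0.6], [0, 0, 0]], [50, [0, 0, 0.6], [0, 0, 0]]]'

```text
time: 35.5
tool_pos: [0.5004, 0.2686, 0.1961]
tool_rot: [-0.002, 1.0, 0.011, 0.005]
contact_force: [1.9, 0.1, 1.0]
gripper_width: 0.588
grasp_force: 0.0
```

```bash
python3 d.py | grep -E "tray rect|^w cap|^\["; python3 -c "
from h import *
print(monitor.state()['tool_rot'])"
```

```text
[0.50038855 0.26863689 0.19605322] 49.97635009634086
t tray rect [604.3 268.7 145.8 151.6  89.5] [527.8766  195.67336] [680.17993 340.92288]
s tray rect [606.7 269.3 161.4 144.7   1.3] [524.6789  195.31311] [686.8587  341.35318]
w tray rect [602.8 270.1 157.2 147.1   0.8] [523.76215 195.6413 ] [682.44275 344.72556]
w cap 1842 [0.6013 0.2701] [149.6 140. ] 0.0234
[ 2.02726519e-04  9.99943868e-01  1.05784302e-02 -5.61862132e-04]
```

Emit:
arm_command --rows '[[50, [0.02, -0.08, 0.05], [0, 0, 0.07]], [50, [0.05, -0.18, 0.08], [0, 0, 0.14]], [50, [0.08, -0.28, 0.08], [0, 0, 0.21]], [50, [0.11, -0.38, 0.08], [0, 0, 0.28]], [50, [0.14, -0.48, 0.08], [0, 0, 0.35]], [50, [0.17, -0.58, 0.08], [0, 0, 0.42]], [50, [0.2, -0.68, 0.08], [0, 0, 0.49]], [50, [0.212, -0.78, 0.08], [0, 0, 0.56]], [50, [0.212, -0.88, 0.08], [0, 0, 0.63]], [50, [0.212, -0.98, 0.08], [0, 0, 0.7]], [50, [0.212, -0.98, 0.08], [0, 0, 0.77]], [50, [0.212, -0.98, 0.08], [0, 0, 0.8]]]'

```text
time: 36.65
tool_pos: [0.5594, -0.0283, 0.21]
tool_rot: [-0.002, 0.802, 0.597, -0.002]
contact_force: [-0.3, 0.9, 0.0]
gripper_width: 0.587
grasp_force: 0.0
```

Emit:
arm_command --rows '[[50, [0, -0.079, -0.06], [0, 0, 0.07]], [50, [0, -0.079, -0.14], [0, 0, 0.14]], [50, [0, -0.079, -0.2], [0, 0, 0.218]], [50, [0, -0.079, -0.2], [0, 0, 0.218]], [50, [0, -0.079, -0.2], [0, 0, 0.218]]]'

```text
time: 37.07
tool_pos: [0.5586, -0.05, 0.1499]
tool_rot: [-0.003, 0.691, 0.723, -0.002]
contact_force: [-0.1, -0.5, 0.4]
gripper_width: 0.588
grasp_force: 0.0
```

```bash
python3 - <<'E'
from h import *
st=monitor.state(); print(st["tool_pos"],st["tool_rot"].round(4))
f=grab("wrist"); P=cloud(f);hsv=cv2.cvtColor(f["color"],cv2.COLOR_RGB2HSV)
m=(P[...,0]>.48)&(P[...,0]<.64)&(P[...,1]>-.12)&(P[...,1]<.02)&(hsv[...,1]>100)&(hsv[...,0]<14)&(P[...,2]>.03)&(P[...,2]<.05)
r=cv2.minAreaRect(P[m][:,:2].astype(np.float32)*1000); print("lidgrip",r,np.median(P[m][:,2]),np.argwhere(m).mean(0)[::-1])
save(f,"wl")
E
python3 l.py
```

```text
[ 0.55861865 -0.05000767  0.14985377] [-0.0028  0.6906  0.7233 -0.0017]
lidgrip ((564.7532348632812, -46.232521057128906), (16.439332962036133, 58.40903091430664), 3.602522373199463) 0.038514835765471905 [288.54384486 200.38785835]
[ 0.55994184 -0.05019749  0.15198147] [-1.14792702e-03  6.90420386e-01  7.23407142e-01 -6.93268934e-04] 50.43242227828175 [0.79985135 0.26970325 1.11281553]
side latch pts 53 [ 0.4   -0.263  0.138] [ 0.394 -0.28   0.13 ] [ 0.411 -0.25   0.144]
wrist none
```

Emit:
arm_command --rows '[[50, [0.015, 0.006, -0.1], [0, 0, 0]], [50, [0.015, 0.006, -0.2], [0, 0, 0]], [50, [0.015, 0.006, -0.3], [0, 0, 0]], [50, [0.015, 0.006, -0.38], [0, 0, 0]], [50, [0.015, 0.006, -0.425], [0, 0, 0]], [50, [0.015, 0.006, -0.425], [0, 0, 0]], [8, [0.015, 0.006, -0.425], [0, 0, 0]], [8, [0.015, 0.006, -0.425], [0, 0, 0]], [8, [0.015, 0.006, -0.425], [0, 0, 0]], [8, [0.015, 0.006, -0.425], [0, 0, 0]], [8, [0.015, 0.006, -0.425], [0, 0, 0]], [8, [0.015, 0.006, -0.425], [0, 0, 0]]]'

```text
time: 38.22
tool_pos: [0.5672, -0.049, 0.0286]
tool_rot: [0.002, 0.689, 0.724, 0.001]
contact_force: [-0.9, 0.4, 6.9]
gripper_width: 0.191
grasp_force: 62.1
```

Emit:
arm_command --rows '[[8, [0, 0, 0.03], [0, 0, 0]], [8, [0, 0, 0.1], [0, 0, 0]], [8, [0, 0, 0.2], [0, 0, 0]], [8, [0, 0, 0.3], [0, 0, 0]], [8, [0, 0, 0.4], [0, 0, 0]], [8, [0, 0, 0.467], [0, 0, 0]], [8, [0, 0, 0.467], [0, 0, 0]], [8, [0, 0, 0.467], [0, 0, 0]]]'

```text
time: 38.88
tool_pos: [0.5657, -0.0487, 0.1672]
tool_rot: [0.001, 0.689, 0.724, 0.001]
contact_force: [-0.1, -0.2, -2.4]
gripper_width: 0.192
grasp_force: 61.1
```

```bash
python3 - <<'E'
from h import *
import pickle; f0=pickle.load(open("f0.pkl","rb"))
st=monitor.state(); print(st["tool_pos"],st["tool_rot"].round(4))
def meas(f,lo,hi):
    P=cloud(f); m=(f["z_map"]>0)&(P[...,2]>lo)&(P[...,2]<hi)&(P[...,0]>.469)&(P[...,0]<.68)&(P[...,1]>-.4)&(P[...,1]<-.19)
    m=cv2.morphologyEx(m.astype(np.uint8),cv2.MORPH_CLOSE,np.ones((3,3)))
    n,l,s,_=cv2.connectedComponentsWithStats(m); k=1+np.argmax(s[1:,4]); q=np.argwhere(l==k)[:,::-1]
    X=np.array([ray(f,u,v,.102)[:2] for u,v in q]); c=np.array([.5565,-.2942]); a=np.radians(2.9); B=np.array([[np.cos(a),np.sin(a)],[-np.sin(a),np.cos(a)]])
    L=(X-c)@B.T; 
    mid=L[abs(L[:,0])<.05]; midx=L[abs(L[:,1])<.045]
    return "y edges",np.percentile(mid[:,1],[1,99]).round(4),"x edges",np.percentile(midx[:,0],[1,99]).round(4)
for n in["top","side"]:
    g=grab(n); print(n,"lid0",meas(f0[n],.085,.125)); print(n,"bin",meas(g,.08,.118))
E
```

```text
[ 0.56574384 -0.048723    0.16719279] [0.0013 0.6894 0.7244 0.0008]
top lid0 ('y edges', array([-0.0759,  0.0737]), 'x edges', array([-0.0859,  0.0885]))
top bin ('y edges', array([-0.0764,  0.0763]), 'x edges', array([-0.0883,  0.0889]))
side lid0 ('y edges', array([-0.0731,  0.089 ]), 'x edges', array([-0.092 ,  0.0908]))
side bin ('y edges', array([0.0754, 0.0951]), 'x edges', array([0.0759, 0.0901]))
```

Emit:
arm_command --rows '[[8, [-0.01, -0.04, 0], [0, 0, 0]], [8, [-0.02, -0.12, 0], [0, 0, 0]], [8, [-0.027, -0.22, 0], [0, 0, 0]], [8, [-0.027, -0.32, 0], [0, 0, 0]], [8, [-0.027, -0.42, 0], [0, 0, 0]], [8, [-0.027, -0.52, 0], [0, 0, 0]], [8, [-0.027, -0.62, 0], [0, 0, 0]], [8, [-0.027, -0.71, 0], [0, 0, 0]], [8, [-0.027, -0.78, 0], [0, 0, 0]], [8, [-0.027, -0.823, 0], [0, 0, 0]], [8, [-0.027, -0.823, 0], [0, 0, 0]], [8, [-0.027, -0.823, 0], [0, 0, 0]]]'

```text
time: 39.98
tool_pos: [0.5561, -0.2955, 0.1642]
tool_rot: [-0.002, 0.69, 0.724, -0.0]
contact_force: [0.1, 0.6, -2.5]
gripper_width: 0.188
grasp_force: 61.0
```

Emit:
arm_command --rows '[[8, [0, 0, -0.04], [0, 0, 0]], [8, [0, 0, -0.08], [0, 0, 0]], [8, [0, 0, -0.11], [0, 0, 0]], [8, [0, 0, -0.13], [0, 0, 0]], [8, [0, 0, -0.13], [0, 0, 0]], [8, [0, 0, -0.13], [0, 0, 0]]]'

```text
time: 40.48
tool_pos: [0.5567, -0.2948, 0.1258]
tool_rot: [-0.001, 0.689, 0.725, -0.0]
contact_force: [-0.2, -0.6, -1.6]
gripper_width: 0.19
grasp_force: 61.0
```

Emit:
arm_command --rows '[[8, [0.003, -0.001, -0.01], [0, 0, 0]], [8, [0.003, -0.001, -0.018], [0, 0, 0]], [8, [0.003, -0.001, -0.024], [0, 0, 0]], [8, [0.003, -0.001, -0.024], [0, 0, 0]]]'

```text
time: 40.82
tool_pos: [0.5584, -0.296, 0.1206]
tool_rot: [0.001, 0.689, 0.724, 0.0]
contact_force: [-0.4, 1.2, 1.7]
gripper_width: 0.189
grasp_force: 61.4
```

```bash
cat > m.py <<'E'
from h import *
st=monitor.state(); print(st["tool_pos"],st["contact_force"])
for n in["wrist","side"]:
    f=grab(n);P=cloud(f);hsv=cv2.cvtColor(f["color"],cv2.COLOR_RGB2HSV)
    m=(P[...,0]>.47)&(P[...,0]<.66)&(P[...,1]>-.38)&(P[...,1]<-.205)&(P[...,2]>.09)&(P[...,2]<.118)&(hsv[...,1]<60)
    p=P[m]; A=np.c_[p[:,:2]-[.557,-.294],np.ones(len(p))]; k,*_=np.linalg.lstsq(A,p[:,2],rcond=None)
    r=cv2.minAreaRect(p[:,:2].astype(np.float32)*1000); print(n,len(p),"slopes deg",np.degrees(k[:2]).round(2),"z",k[2].round(4),np.round([*r[0],*r[1],r[2]],1))
E
python3 m.py
```

```text
[ 0.55841037 -0.29604772  0.12062662] [-0.44158165  1.16265029  1.74876684]
wrist 55601 slopes deg [0.06 0.03] z 0.1027 [ 559.2 -293.4  181.9  151.3    2.7]
side 2134 slopes deg [ 0.07 -0.72] z 0.1029 [ 559.5 -293.   183.1  158.7    2.6]
```

Emit:
arm_command --rows '[[45, [0, 0, 0], [0, 0, 0]], [45, [0, 0, 0], [0, 0, 0]], [45, [0, 0, 0], [0, 0, 0]], [45, [0, 0, 0.1], [0, 0, 0]], [45, [0, 0, 0.22], [0, 0, 0]], [40, [-0.1, -0.005, 0.3], [0, 0, 0]], [40, [-0.22, -0.01, 0.3], [0, 0, 0]], [40, [-0.34, -0.015, 0.3], [0, 0, 0]], [40, [-0.46, -0.02, 0.3], [0, 0, 0]], [40, [-0.533, -0.02, 0.25], [0, 0, 0]], [40, [-0.533, -0.02, 0.2], [0, 0, 0]], [40, [-0.533, -0.02, 0.2], [0, 0, 0]]]'

```text
time: 41.92
tool_pos: [0.3957, -0.3006, 0.1766]
tool_rot: [-0.002, 0.69, 0.724, 0.0]
contact_force: [-0.3, 0.7, -1.3]
gripper_width: 0.468
grasp_force: 0.0
```

```bash
python3 m.py; python3 l.py; python3 - <<'E'
from h import *
f=grab("wrist"); P=cloud(f); 
m=(P[...,2]>.125)&(P[...,2]<.15)&(P[...,0]>.37)&(P[...,0]<.44)&(P[...,1]>-.31)&(P[...,1]<-.255)
print(P[m].mean(0),np.percentile(P[m],[5,95],axis=0))
E
```

```text
[ 0.39571586 -0.30063904  0.17661599] [-0.31082996  0.71622517 -1.30521312]
wrist 28761 slopes deg [0.1  0.06] z 0.1029 [ 546.3 -295.   157.1  151.6    2.7]
side 2367 slopes deg [ 0.08 -0.56] z 0.1029 [ 559.6 -290.5  182.4  158.2    2.2]
[ 0.39788662 -0.30165749  0.17943792] [-3.62691870e-04  6.89485938e-01  7.24298975e-01  6.16417333e-05] 40.37073050220057 [0.11378846 0.48658808 0.49279819]
side latch pts 143 [ 0.404 -0.295  0.138] [ 0.395 -0.345  0.123] [ 0.426 -0.253  0.144]
wrist latch pts 2530 [ 0.402 -0.298  0.139] [ 0.395 -0.347  0.129] [ 0.414 -0.255  0.143]
[ 0.40133113 -0.27721936  0.13903527] [[ 0.39395694 -0.30618167  0.12861221]
 [ 0.41943122 -0.25596132  0.14257529]]
```

Emit:
arm_command --rows '[[36, [0.005, 0.002, -0.06], [0, 0, 0]], [36, [0.005, 0.002, -0.12], [0, 0, 0]], [36, [0.005, 0.002, -0.17], [0, 0, 0]], [36, [0.005, 0.002, -0.19], [0, 0, 0]], [36, [0.005, 0.002, -0.19], [0, 0, 0]], [15, [0.005, 0.002, -0.19], [0, 0, 0]], [15, [0.005, 0.002, -0.19], [0, 0, 0]], [15, [0.005, 0.002, -0.19], [0, 0, 0]], [15, [0.005, 0.002, -0.19], [0, 0, 0]]]'

```text
time: 42.92
tool_pos: [0.4001, -0.3017, 0.1238]
tool_rot: [0.001, 0.689, 0.724, -0.0]
contact_force: [-0.1, 0.2, 0.3]
gripper_width: 0.177
grasp_force: 0.0
```

Emit:
arm_command --rows '[[15, [0.029, 0.001, 0.03], [0, 0, 0]], [15, [0.052, 0.003, 0.047], [0, 0, 0]], [15, [0.075, 0.004, 0.059], [0, 0, 0]], [15, [0.102, 0.005, 0.069], [0, 0, 0]], [15, [0.126, 0.006, 0.075], [0, 0, 0]], [15, [0.155, 0.008, 0.078], [0, 0, 0]], [15, [0.18, 0.009, 0.078], [0, 0, 0]], [15, [0.208, 0.01, 0.073], [0, 0, 0]], [15, [0.233, 0.012, 0.066], [0, 0, 0]], [15, [0.259, 0.013, 0.054], [0, 0, 0]], [15, [0.281, 0.014, 0.041], [0, 0, 0]], [15, [0.303, 0.015, 0.023], [0, 0, 0]]]'

```text
time: 43.92
tool_pos: [0.4912, -0.2966, 0.129]
tool_rot: [-0.0, 0.689, 0.724, 0.0]
contact_force: [1.0, -0.9, -0.2]
gripper_width: 0.176
grasp_force: 0.2
```

Emit:
arm_command --rows '[[15, [0.017, 0.001, -0.018], [0, 0, 0]], [15, [0.032, 0.002, -0.039], [0, 0, 0]], [15, [0.043, 0.002, -0.058], [0, 0, 0]], [15, [0.045, 0.002, -0.06], [0, 0, 0]], [15, [0.045, 0.002, -0.06], [0, 0, 0]]]'

```text
time: 44.33
tool_pos: [0.5035, -0.2958, 0.1106]
tool_rot: [-0.001, 0.689, 0.724, -0.0]
contact_force: [-0.4, 0.0, 0.2]
gripper_width: 0.176
grasp_force: 0.0
```

```bash
python3 l.py; python3 m.py
```

```text
[ 0.50354982 -0.29580627  0.1106054 ] [-8.41743807e-04  6.89372324e-01  7.24406697e-01 -1.66751799e-04] 15.007923108743299 [-0.38215533  0.0201678   0.15911779]
side latch pts 153 [ 0.502 -0.275  0.134] [ 0.483 -0.297  0.12 ] [ 0.525 -0.247  0.163]
wrist latch pts 5093 [ 0.501 -0.281  0.131] [ 0.484 -0.324  0.122] [ 0.515 -0.25   0.146]
[ 0.50381903 -0.29618991  0.11162709] [ 0.14125486 -0.49038198  0.87050877]
wrist 55823 slopes deg [-0.09 -0.04] z 0.1029 [ 559.5 -289.8  181.2  144.1    2.4]
side 1869 slopes deg [-0.31 -0.86] z 0.1033 [ 558.8 -291.7  183.7  156.4    3.1]
```

Emit:
arm_command --rows '[[34, [0, 0, 0], [0, 0, 0]], [34, [0, 0, 0], [0, 0, 0]], [34, [0, 0, 0.05], [0, 0, 0]], [34, [0, 0, 0.12], [0, 0, 0]], [0, [0, 0, 0.15], [0, 0, 0]], [0, [0, 0, 0.15], [0, 0, 0]], [0, [0, 0, 0.15], [0, 0, 0]], [0, [0, 0, 0.15], [0, 0, 0]], [0, [0, 0, 0.11], [0, 0, 0]], [0, [0, 0, 0.085], [0, 0, 0]], [0, [0, 0, 0.075], [0, 0, 0]], [0, [0, 0, 0.075], [0, 0, 0]]]'

```text
time: 45.53
tool_pos: [0.5031, -0.2955, 0.1329]
tool_rot: [-0.002, 0.689, 0.724, -0.0]
contact_force: [-2.5, 0.9, 4.1]
gripper_width: -0.003
grasp_force: 1.7
```

Emit:
arm_command --rows '[[0, [0, 0, -0.003], [0, 0, 0]], [0, [0, 0, 0.08], [0, 0, 0]], [0, [0, 0, 0.2], [0, 0, 0]], [30, [0, -0.1, 0.34], [0, 0, 0]], [60, [-0.1, -0.2, 0.46], [0, 0, 0]], [60, [-0.2, -0.3, 0.58], [0, 0, 0]], [60, [-0.2, -0.35, 0.68], [0, 0, 0]], [60, [-0.2, -0.35, 0.7], [0, 0, 0]], [60, [-0.2, -0.35, 0.7], [0, 0, 0]]]'

```text
time: 46.28
tool_pos: [0.4436, -0.405, 0.3499]
tool_rot: [0.005, 0.691, 0.723, -0.001]
contact_force: [-0.3, 0.4, 0.4]
gripper_width: 0.701
grasp_force: 0.0
```

```bash
python3 l.py; python3 m.py; python3 d.py | grep -E "tray rect|w cap"; python3 - <<'E'
from h import *
w=grab("wrist"); t=grab("top"); s=grab("side"); 
cv2.imwrite("pics/fin.png",np.vstack([np.hstack([cv2.resize(w["color"],(400,300)),cv2.resize(s["color"],(400,300))])])[...,::-1])
for b in blobs(t,.2,.85,-.5,.6,.009,.03,60,25): print(b["n"],b["mean"].round(3),np.round(b["wh"],0))
E
```

```text
[ 0.44358738 -0.40495617  0.34991984] [ 0.00457886  0.69071769  0.72310936 -0.0009832 ] 59.90431407427809 [-0.25160997  0.4227686   0.3512048 ]
side latch pts 148 [ 0.498 -0.292  0.128] [ 0.481 -0.341  0.121] [ 0.508 -0.246  0.134]
wrist latch pts 1097 [ 0.5   -0.296  0.129] [ 0.483 -0.346  0.121] [ 0.508 -0.251  0.132]
[ 0.44378065 -0.40184615  0.34389638] [-0.06750014  0.66797445 -0.28876682]
wrist 17647 slopes deg [-0.1   0.01] z 0.103 [ 558.9 -293.7  182.8  151.2    2.7]
side 2210 slopes deg [-0.1  -0.73] z 0.1031 [ 559.7 -291.7  182.9  158.8    2.4]
t tray rect [6.036e+02 2.681e+02 1.532e+02 1.450e+02 2.000e-01] [526.94934 195.67336] [680.17993 340.92288]
s tray rect [606.8 269.  160.5 145.1   0.9] [525.4693  195.31311] [687.7509  341.35318]
1428 [ 0.751 -0.021  0.025] [216. 171.]
214 [0.623 0.304 0.018] [138. 152.]
35 [0.533 0.232 0.018] [56. 30.]
```

View pics/fin.png

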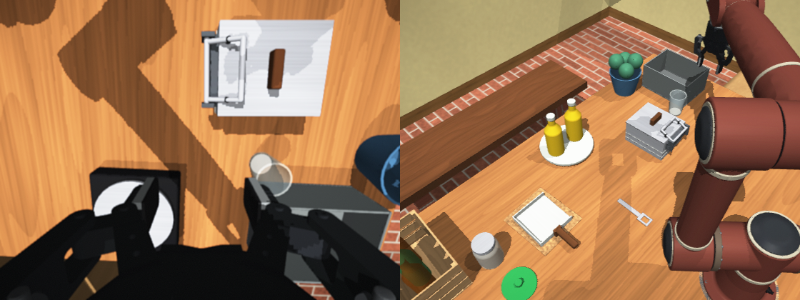

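Lid is seated level with the latch home over it (240,70 in the wrist view), the tray is empty and flat on its mat, and the other things are unmoved. I'm handing in.

```bash
python3 -c "
from h import *
print(manip.job_done())"
```

```text
the job is handed in; nothing more can be done
None
```

I handed the job in after about 46 s of robot time: all five caps tipped into the bin (only two outlines were visible inside, but the wrist load fell by five caps' weight and none are left outside), the empty tray back flat on its mat after a knock of about 6 cm that I put right, and the lid seated with the latch home.

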